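# Clear down the cutting station

## Robot

A 6-joint arm with a two-finger parallel gripper is mounted at the origin on the work surface. World frame = base frame: x ahead of the robot, y to its left, z up, the work surface at z = 0. Lengths are in m, angles in rad, forces in N, time in s.
With the tool pointing down it reaches from about 0.35 to 0.975 m from the base axis. Payload 4.9 kg.
Tool frame: the origin (TCP) lies at the very end of the fingers, on their centre line; the grasp point (between the pads) lies 19 mm behind it; z points along the fingers, y is the line along which they close (so a half turn about z gives the same grasp; the last joint's range is limited). The gripper opens to 85 mm and grips with 20 to 120 N. Pads are 22 mm wide; open, the fingers measure 114 mm over their backs; the gripper's body (76 mm by 85 mm) begins 54 mm behind the grasp point. The pads swing forward as they close: fully open they stand 13 mm farther back than shut.
Start: joints at [-1.253, 0.053, 1.613, -0, 1.476, -0.119], TCP at [0.264, -0.566, 0.231] pointing down, gripper open.
Joint ranges: [-3.01, 3.01], [-1.01, 2.22], [0.06, 2.58], [-1.02, 4.17], [0.09, 2.62], [-3.14, 3.14]. Speed limits (rad/s): [2.57, 2.57, 3.14, 3.14, 3.14, 3.14].

## Interface

Orientations are given as a rotation vector (axis times angle).
In Python, from station import get_obs, optics, ctrl gives the robot as it stands.
- The arm moves only by the shell command python3 -m pendant 'ROWS' [FORCE]. ROWS is JSON, a list of rows, each a list of 3 entries, a list of its own where there are three numbers: the shift along the tool's x, y, z in mm, then the turn, a rotation vector about the tool's x, y, z in rad, then the opening, from 0 (shut) to 1 (fully open). A call has 1 to 12 rows; each row shifts and turns the commanded pose from where the row before left it, along the tool's axes as they then stand; what a row does not reach is not made up. A row lasts 1/12 s, in which the tool goes at most 41.7 mm and 7.16 degrees, less where a joint would pass 70% of its speed; a pose out of reach is approached as far as the arm can. A call is refused whole if a number of a shift passes 41.7 or a number of a turn 0.125, either way. A call with a gripper value outside its range is refused whole. The fingers move at their own pace and stop on an object; FORCE is the grip in N (left out, the last holds). Time passes only in rows, so rows that do not move let the fingers close. It gives the time, the measured TCP pose, the force, the opening and the grip force at its end, in the units of the state.
- get_obs(): the state, without advancing time (a new reading comes with each control period).
- optics.get_image(name): name is "scene" or "side" or "wrist"; returns the picture (384x512x3 uint8, red, green, blue); there is no depth.
- optics.camera_model(name): a dict with "fx", "fy", "cx", "cy" (pixels), "cam_to_world" (4x4, takes a point from camera to world coordinates). Camera axes: x right, y up, looking along -z (the intrinsics and any distortion apply to the point x, -y, -z); pixel columns grow to the right and rows downward; lengths in m; the calibration is good to about 2 mm. A picture is of the moment at which its call begins: read the wrist's pose just before it. camera_model takes no time and is no camera call; for the wrist camera it gives the pose at the moment of the call.
- ctrl.finish_job(): hands the job in; it is judged then, once.
The state is a dict: "t": time; "q": joint angles; "dq": joint speeds; "effort": joint torques, N m; "tool_pos": TCP position; "tool_rot": TCP orientation; "contact_force": force on the tool from outside, world axes, zero at the start; "wrist_torque": the same for the moment, N m; "opening": finger opening in m; "grip_force": force on a finger pad.
Only numpy, scipy, OpenCV 4.12 (cv2) and the standard library are available. Lean on these libraries where they do the work, as an engineer would, in place of code of your own. Each camera call takes 0.05 s, during which the arm holds its last target. There are 200 camera calls.

## Task

Clear down the cutting station: hang each marking template that is lying out onto the sloping rack, one to a stud, with the stud's head through the keyhole and the template slid fully down and straight so it locks behind the head. Sweep all the offcuts off the cutting board into the trough at its end with the scraper, not with your fingers, and when they are in put the scraper back standing flat in its tray. Do not shove the other things on the bench about.

Things in the scene. Friction and masses are not known exactly. Their poses are not given: they have to be found in the camera images.
- board: green cutting board, fixed, 262 (x) by 340 mm (y), top 30 mm above the bench. Origin: footprint centre at bench level; z up. Fences on both x edges rise 8 mm above the top, 250 mm apart inside. Both ends (y = 170 and -170 mm) are open. A dark steel trough adjoins the -y end: inside x = -127 to 127, y = -170 to -266 mm, floor 3 mm and walls 34 mm above the bench.
- panel: sloping face of the grey template rack, fixed, 346 mm wide, 190 mm long up the slope, 40 degrees from horizontal. Origin: middle of the face's lower edge; x up the slope, y along the width, z out of the face. A lip at the lower edge stands 16 mm proud. A template let go on the face slides down by itself.
- stud_1 (a point): foot of headed stud 1 of 4 on the rack's face (panel x = 152, y = 127.5, z = 0 mm), axes as the panel's. Steel shank 9 mm thick along z; brass head 18 mm wide, its underside 10.5 mm and its top 16 mm above the face.
- stud_2 (a point): foot of headed stud 2 of 4 on the rack's face (panel x = 152, y = 42.5, z = 0 mm), axes as the panel's. Steel shank 9 mm thick along z; brass head 18 mm wide, its underside 10.5 mm and its top 16 mm above the face.
- stud_3 (a point): foot of headed stud 3 of 4 on the rack's face (panel x = 152, y = -42.5, z = 0 mm), axes as the panel's. Steel shank 9 mm thick along z; brass head 18 mm wide, its underside 10.5 mm and its top 16 mm above the face.
- stud_4 (a point): foot of headed stud 4 of 4 on the rack's face (panel x = 152, y = -127.5, z = 0 mm), axes as the panel's. Steel shank 9 mm thick along z; brass head 18 mm wide, its underside 10.5 mm and its top 16 mm above the face.
- template_a: loose aluminium template on board or bench, 110 (x) x 70 (y) x 5 mm, about 150 g, a comb outline drawn on it, red grip block. Origin: centre of the plate's underside; x points to its top end, z out of the face with the block. Keyhole: see its seat point. Block 36 mm long (x), 14 mm thick (y), centred at x = -22, y = 0 mm, from z = 5 to 43 mm. None if absent.
- template_b: loose aluminium template on board or bench, 110 (x) x 70 (y) x 5 mm, about 150 g, two clip outlines drawn on it, blue grip block. Origin: centre of the plate's underside; x points to its top end, z out of the face with the block. Keyhole: see its seat point. Block 36 mm long (x), 14 mm thick (y), centred at x = -22, y = 0 mm, from z = 5 to 43 mm. None if absent.
- template_c: loose aluminium template on board or bench, 110 (x) x 70 (y) x 5 mm, about 150 g, hairpin outlines drawn on it, yellow grip block. Origin: centre of the plate's underside; x points to its top end, z out of the face with the block. Keyhole: see its seat point. Block 36 mm long (x), 14 mm thick (y), centred at x = -22, y = 0 mm, from z = 5 to 43 mm. None if absent.
- template_d: loose aluminium template on board or bench, 110 (x) x 70 (y) x 5 mm, about 150 g, slide outlines drawn on it, green grip block. Origin: centre of the plate's underside; x points to its top end, z out of the face with the block. Keyhole: see its seat point. Block 36 mm long (x), 14 mm thick (y), centred at x = -22, y = 0 mm, from z = 5 to 43 mm. None if absent.
- template_a_seat (a point): point on template_a's underside at x = 42, y = 0 mm: where the stud's foot lies when it hangs fully home. Axes as the template's. Its keyhole, along x on the centre line, is a round entry hole 28 mm wide centred at x = 18 mm (24 mm from this point), then a slot 13 mm wide towards the top end, blind at x = 46.5 mm. None if absent.
- template_b_seat (a point): point on template_b's underside at x = 42, y = 0 mm: where the stud's foot lies when it hangs fully home. Axes as the template's. Its keyhole, along x on the centre line, is a round entry hole 28 mm wide centred at x = 18 mm (24 mm from this point), then a slot 13 mm wide towards the top end, blind at x = 46.5 mm. None if absent.
- template_c_seat (a point): point on template_c's underside at x = 42, y = 0 mm: where the stud's foot lies when it hangs fully home. Axes as the template's. Its keyhole, along x on the centre line, is a round entry hole 28 mm wide centred at x = 18 mm (24 mm from this point), then a slot 13 mm wide towards the top end, blind at x = 46.5 mm. None if absent.
- template_d_seat (a point): point on template_d's underside at x = 42, y = 0 mm: where the stud's foot lies when it hangs fully home. Axes as the template's. Its keyhole, along x on the centre line, is a round entry hole 28 mm wide centred at x = 18 mm (24 mm from this point), then a slot 13 mm wide towards the top end, blind at x = 46.5 mm. None if absent.
- offcut_1: loose acetate offcut, a flat stick 42 x 22 x 9 mm of about 11 g, brown, amber or wine red, lying on the cutting board among the templates. Origin: centre of its underside. None if absent in this run.
- offcut_2: loose acetate offcut, a flat stick 42 x 22 x 9 mm of about 11 g, brown, amber or wine red, lying on the cutting board among the templates. Origin: centre of its underside. None if absent in this run.
- offcut_3: loose acetate offcut, a flat stick 42 x 22 x 9 mm of about 11 g, brown, amber or wine red, lying on the cutting board among the templates. Origin: centre of its underside. None if absent in this run.
- offcut_4: loose acetate offcut, a flat stick 42 x 22 x 9 mm of about 11 g, brown, amber or wine red, lying on the cutting board among the templates. Origin: centre of its underside. None if absent in this run.
- offcut_5: loose acetate offcut, a flat stick 42 x 22 x 9 mm of about 11 g, brown, amber or wine red, lying on the cutting board among the templates. Origin: centre of its underside. None if absent in this run.
- scraper: wooden scraper block, upright, about 160 g. Origin: centre of its underside; z up. Foot 140 mm (x) by 30 mm (y) by 18 mm high with a rubber rim; on it stands a grip 80 mm long (x), 16 mm thick (y), from z = 18 to 62 mm.
- tray: grey plastic scraper tray, fixed on the bench, 170 mm (x) by 58 mm (y) outside, 162 by 50 mm inside, floor 4 mm thick, walls 16 mm high. Origin: centre of its footprint at bench level; z up. The scraper starts in it, its length along the tray's.
- tape_roll: bystander: roll of cream tape lying flat, 80 mm wide, 22 mm high; origin at its base centre
- calculator: bystander: black desk calculator, 80 x 120 x 18 mm; origin at its base centre
- tape_measure: bystander: yellow tape measure, 60 x 60 x 26 mm; origin at its base centre
Mind the look-alikes: they are no part of the job. Leave any purple look-alike of the template_b alone.

How it is judged:
By the outcome, as a careful person would: the job done as asked, in the order asked, and still so for the second after the job is handed in, with the robot touching nothing.
Of template_a, template_b, template_c, template_d only 3 to 4 are there at a start; the rules pass over those that are not, and their reading is None.
Of offcut_1, offcut_2, offcut_3, offcut_4, offcut_5 only 3 to 5 are there at a start; the rules pass over those that are not, and their reading is None.
At some moment in a run one of template_a, template_b, template_c, template_d may be knocked a few centimetres aside while the robot is not near it.
Once in a run the grip may slacken for a moment while it holds something.
It also fails if it takes over 210 s, if anything falls off the work surface, if the arm or the gripper's body presses on something with over 40 N, if the wrist force passes 120 N, or if a joint passes its speed limit or range.

## Working session

There is one attempt and no reset: what is moved stays moved. The work goes in short steps, Python scripts to look and compute and a shell command to move; the robot and the scene stay as the last step left them, time stands still between calls to the robot, and variables do not carry over. Pictures are saved under pics/ and viewed, at most 14 in all, crops included, and the job is handed in when it is done.

```bash
mkdir -p pics; ls; python3 - <<'E'
from station import get_obs, optics, ctrl
import cv2,numpy as np
o=get_obs(); print(o)
for n in ("scene","side"):
    im=optics.get_image(n); cv2.imwrite(f"pics/{n}0.png",im[:,:,::-1])
    m=optics.camera_model(n); print(n,{k:np.round(v,4).tolist() if not isinstance(v,str) else v for k,v in m.items()})
m=optics.camera_model("wrist"); print({k:np.round(v,4).tolist() for k,v in m.items()})
E
```

```text
pics
{'t': 0.0, 'q': array([-1.25302976e+00,  5.33786830e-02,  1.61429781e+00, -2.64162990e-05,
        1.47602207e+00, -1.19020021e-01]), 'dq': array([-9.34877876e-05, -3.22573192e-03,  4.65205001e-06, -2.67366452e-05,
        7.19217600e-04,  8.39979926e-04]), 'effort': array([-1.36264807e-03, -3.93678117e+01, -3.70178640e+01, -2.14843853e-04,
        7.01169643e-03,  6.19955287e-06]), 'tool_pos': array([ 0.26417721, -0.56572606,  0.23004723]), 'tool_rot': array([-3.06492576e+00, -6.80212166e-01,  3.69035512e-04]), 'contact_force': array([ 0.65576139,  0.70114708, -0.08121577]), 'wrist_torque': array([-0.0524735 , -0.00759018, -0.02859983]), 'grip_force': 0.0, 'opening': 0.08501630921271297}
scene {'fx': 359.4356, 'fy': 359.4356, 'cx': 263.9093, 'cy': 194.4745, 'cam_to_world': [[0.5584, -0.52, 0.6464, 1.1631], [0.8296, 0.3488, -0.436, -0.4704], [0.0013, 0.7797, 0.6262, 0.7415], [0.0, 0.0, 0.0, 1.0]]}
side {'fx': 434.4824, 'fy': 434.4824, 'cx': 258.9929, 'cy': 185.5917, 'cam_to_world': [[-0.9748, 0.1441, -0.1703, 0.3076], [-0.2228, -0.5901, 0.776, 0.8533], [0.0113, 0.7944, 0.6073, 0.8094], [0.0, 0.0, 0.0, 1.0]]}
{'fx': 292.408, 'fy': 292.408, 'cx': 260.1421, 'cy': 192.9115, 'cam_to_world': [[0.4219, 0.8735, 0.2428, 0.3259], [-0.9066, 0.4071, 0.111, -0.537], [-0.0019, -0.2669, 0.9637, 0.3721], [0.0, 0.0, 0.0, 1.0]]}
```

View pics/scene0.png

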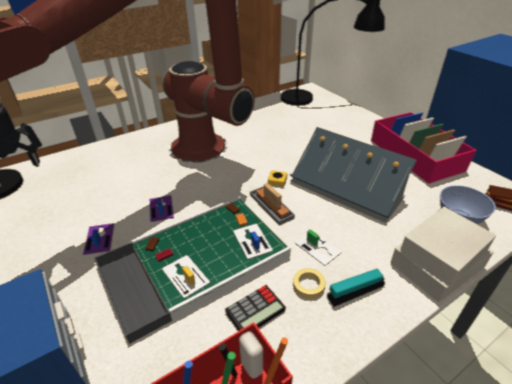

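View pics/side0.png

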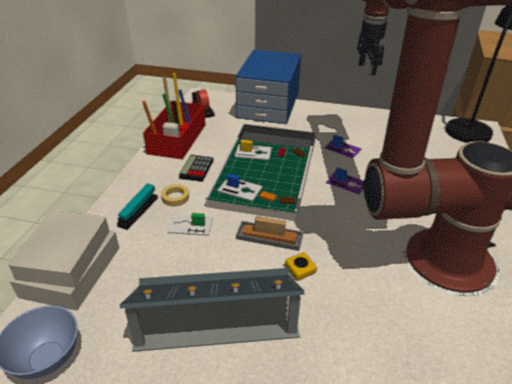

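Scene view: three templates lie out: yellow (c) at (187,272) and blue (b) at (255,240), both on the board, and green (d) at (314,240) on the bench. There are two purple look-alikes at (160,207) and (99,238), to be left alone. Offcuts are at (151,243), (165,255), (242,220) and (233,207). The scraper is at (272,202), and the rack is at (352,170) with 4 empty studs.

```bash
cat > h.py <<'E'
import numpy as np,cv2
from station import get_obs, optics, ctrl
from scipy.spatial.transform import Rotation as R
def ray(m,u,v):
    d=np.array([(u-m['cx'])/m['fx'],-(v-m['cy'])/m['fy'],-1.]); T=np.array(m['cam_to_world'])
    return T[:3,3],T[:3,:3]@d
def onz(m,u,v,z):
    c,d=ray(m,u,v); return c+d*(z-c[2])/d[2]
def proj(m,p):
    T=np.array(m['cam_to_world']); q=T[:3,:3].T@(np.asarray(p)-T[:3,3]); return np.array([m['cx']-m['fx']*q[0]/q[2], m['cy']+m['fy']*q[1]/q[2]])
def tri(l):
    A=np.zeros((3,3));b=np.zeros(3)
    for m,u,v in l:
        c,d=ray(m,u,v); d=d/np.linalg.norm(d); P=np.eye(3)-np.outer(d,d); A+=P;b+=P@c
    return np.linalg.solve(A,b)
def go(target_pos,target_R):
    """delta in tool frame mm, and rotvec in tool frame"""
    o=get_obs(); R0=R.from_rotvec(o['tool_rot'])
    return R0.inv().apply(np.asarray(target_pos)-o['tool_pos'])*1000,(R0.inv()*target_R).as_rotvec()
E
python3 - <<'E'
from h import *
s=optics.camera_model("scene");d=optics.camera_model("side")
f=lambda n,m,u,v,z:print(n,np.round(onz(m,u,v,z),3))
for n,u,v,z in [("yellow",187,285,.03),("blue",255,240,.03),("green",318,246,0.005),("scr",272,190,.066),("tape",309,283,.022),("calc",255,307,.018),("tm",277,177,.026),("purp1",160,208,0),("purp2",98,238,0),("bd near-right",289,245,.038),("bd top",236,202,.038),("bd near-left",163,312,.038),("tr",98,258,.034),("tr2",128,335,.034)]: f(n,s,u,v,z)
for n,u,v,z in [("yellow",253,152,.03),("blue",240,188,.03),("green",190,226,0.005),("scr",270,225,.066)]: f(n,d,u,v,z)
# rack corners both
for a,b in [((320,130),(140,282)),((414,162),(300,275))]: pass
# studs: scene order left->right 321,139 ;345,147;368,155;395,164 ; side 299? 
S=[(320.5,138),(345,146.5),(369,155),(395.5,164)];D=[(277,284),(235.5,286.5),(192,289.5),(148,293)]
for a,b in zip(S,D): print(np.round(tri([(s,*a),(d,*b)]),3))
E
```

```text
yellow [ 0.614 -0.323  0.03 ]
blue [ 0.58  -0.106  0.03 ]
green [0.676 0.04  0.005]
scr [0.461 0.033 0.066]
tape [ 0.769 -0.071  0.022]
calc [ 0.75  -0.216  0.018]
tm [0.371 0.117 0.026]
purp1 [ 0.272 -0.263  0.   ]
purp2 [ 0.298 -0.459 -0.   ]
bd near-right [ 0.652 -0.045  0.038]
bd top [ 0.42  -0.072  0.038]
bd near-left [ 0.658 -0.399  0.038]
tr [ 0.412 -0.478  0.034]
tr2 [ 0.666 -0.481  0.034]
yellow [ 0.586 -0.315  0.03 ]
blue [ 0.578 -0.118  0.03 ]
green [0.675 0.046 0.005]
scr [0.453 0.056 0.066]
[0.389 0.286 0.129]
[0.471 0.315 0.129]
[0.551 0.342 0.129]
[0.631 0.371 0.13 ]
```

```bash
r='[[34,-17,-10],[0,0,0],1]'
python3 -m pendant '[[[34,-17,-10],[0,0,0],1],[[34,-17,-10],[0,0,0],1],[[34,-17,-10],[0,0,0],1],[[34,-17,-10],[0,0,0],1],[[34,-17,-10],[0,0,0],1],[[34,-17,-10],[0,0,0],1],[[34,-17,-10],[0,0,0],1],[[34,-17,-10],[0,0,0],1],[[34,-17,-10],[0,0,0],1],[[34,-17,-10],[0,0,0],1],[[34,-17,-10],[0,0,0],1],[[34,-17,-10],[0,0,0],1]]'
python3 -m pendant '[[[34,-17,-10],[0,0,0],1],[[34,-17,-10],[0,0,0],1],[[34,-17,-10],[0,0,0],1],[[0,0,0],[0,0,0],1],[[0,0,0],[0,0,0],1],[[0,0,0],[0,0,0],1]]'
python3 - <<'E'
from h import *
o=get_obs();print(o['q'],o['tool_rot'])
m=optics.camera_model("wrist");im=optics.get_image("wrist");cv2.imwrite("pics/w1raw.png",im[:,:,::-1])
np.save("w1.npy",m['cam_to_world'])
cv2.imwrite("pics/w1.png",cv2.resize(im[:,:,::-1],(800,600),interpolation=cv2.INTER_CUBIC))
E
```

```text
t: 1.1
tool_pos: [0.5485, -0.207, 0.3513]
tool_rot: [-3.067, -0.681, 0.001]
contact_force: [0.3, -0.3, -0.1]
opening: 0.0857
grip_force: 0.0
t: 1.6
tool_pos: [0.6184, -0.1194, 0.3804]
tool_rot: [-3.066, -0.681, 0.002]
contact_force: [0.3, 0.1, -1.2]
opening: 0.0852
grip_force: 0.0
[-3.08693977e-01  1.99905541e-02  1.40226385e+00 -4.48807216e-04
  1.72080124e+00  8.24841794e-01] [-3.06648605e+00 -6.81209526e-01  2.33643092e-03]
```

View pics/w1.png

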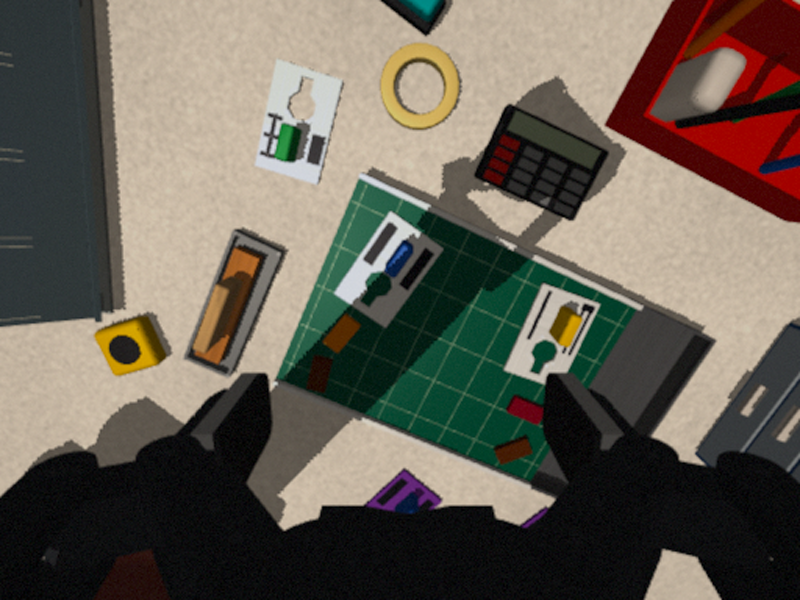

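The wrist view shows the same four offcuts, at (340,332), (318,373), (525,410) and (513,450). The keyholes of the white templates are at (302,97) green, (376,289) blue and (543,357) yellow. The purple plates are at (405,490) and (535,518). Next I look at the rack.

```bash

python3 -m pendant '[[[11,-38,0],[0,0,0],1],[[11,-38,0],[0,0,0],1],[[11,-38,0],[0,0,0],1],[[11,-38,0],[0,0,0],1],[[11,-38,0],[0,0,0],1],[[11,-38,0],[0,0,0],1],[[11,-38,0],[0,0,0],1],[[11,-38,0],[0,0,0],1],[[11,-38,0],[0,0,0],1],[[11,-38,0],[0,0,0],1],[[11,-38,0],[0,0,0],1],[[11,-38,0],[0,0,0],1]]'
python3 -m pendant '[[[0,0,0],[0,0,0],1],[[0,0,0],[0,0,0],1],[[0,0,0],[0,0,0],1],[[0,0,0],[0,0,0],1]]'
python3 - <<'E'
from h import *
m=optics.camera_model("wrist");im=optics.get_image("wrist");cv2.imwrite("pics/w2raw.png",im[:,:,::-1])
np.save("w2.npy",m['cam_to_world'])
s=optics.get_image("scene");cv2.imwrite("pics/s2raw.png",s[:,:,::-1]);d=optics.get_image("side");cv2.imwrite("pics/d2raw.png",d[:,:,::-1])
big=cv2.resize(im,(640,480),interpolation=cv2.INTER_CUBIC)
cv2.imwrite("pics/w2.png",big[:,:,::-1])
for n,a in (("w",im),("s",s),("d",d)):
    h=cv2.cvtColor(a,cv2.COLOR_RGB2HSV); k=cv2.inRange(h,(12,110,90),(30,255,255))
    c,l,st,ce=cv2.connectedComponentsWithStats(k)
    print(n,[(np.round(ce[i],1).tolist(),int(st[i,4])) for i in range(1,c) if 6<st[i,4]<300])
E
```

```text
t: 2.65
tool_pos: [0.545, 0.3496, 0.3808]
tool_rot: [3.067, 0.677, -0.001]
contact_force: [1.1, 0.4, 0.6]
opening: 0.085
grip_force: 0.0
t: 2.98
tool_pos: [0.5459, 0.3477, 0.3811]
tool_rot: [3.067, 0.677, -0.0]
contact_force: [-0.1, 0.3, -0.1]
opening: 0.0856
grip_force: 0.0
w [([274.6, 95.1], 111), ([510.7, 145.1], 19), ([267.2, 161.2], 89), ([260.4, 220.2], 77), ([401.8, 240.6], 290), ([406.9, 263.8], 140), ([254.4, 273.0], 69), ([462.1, 279.4], 255)]
s [([176.4, 3.9], 79), ([271.6, 11.5], 67), ([66.5, 9.9], 17), ([97.2, 12.0], 108), ([82.2, 34.4], 260), ([73.7, 21.8], 61), ([169.3, 25.0], 26), ([185.0, 24.7], 9), ([131.8, 30.4], 31), ([150.1, 30.0], 15), ([271.3, 41.4], 11), ([170.4, 45.1], 16), ([133.8, 51.5], 17), ([93.6, 58.8], 14), ([280.1, 60.2], 8), ([270.6, 85.4], 58), ([16.1, 97.9], 9), ([438.4, 134.3], 53), ([321.9, 138.1], 19), ([344.8, 145.8], 19), ([369.2, 154.4], 19), ([395.4, 163.8], 23), ([509.4, 200.3], 7), ([281.9, 209.8], 94), ([507.2, 205.4], 13), ([240.9, 218.6], 106), ([188.2, 274.9], 133), ([284.4, 339.9], 15)]
d [([201.4, 76.0], 8), ([205.5, 77.0], 11), ([506.0, 128.6], 62), ([153.8, 130.6], 10), ([246.2, 144.8], 124), ([168.2, 196.0], 166), ([268.0, 195.5], 103), ([302.6, 254.7], 10), ([277.6, 281.6], 27), ([235.2, 284.6], 30), ([191.5, 287.7], 27), ([147.0, 290.9], 30)]
```

View pics/w2.png

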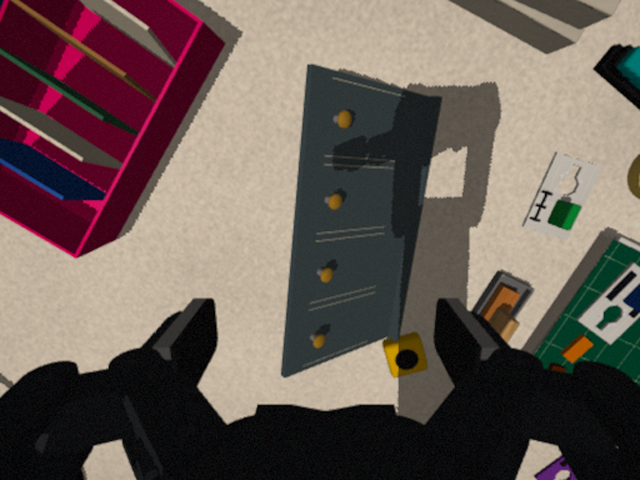

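The wrist view of the rack shows the four brass heads, at raw pixels (275,95), (267,161), (260,220) and (254,273). All are empty. Next I fit the rack pose and the template poses.

```bash
cat > panel.py <<'E'
from h import *
from scipy.optimize import least_squares
def basis(yaw):
    h=np.array([np.cos(yaw),np.sin(yaw),0]);z=np.array([0,0,1.]);c,s=np.cos(np.radians(40)),np.sin(np.radians(40))
    u=c*h+s*z;n=-s*h+c*z;return np.array([u,np.cross(n,u),n]).T
def P(p,q): return p[:3]+basis(p[3])@np.asarray(q)
E
python3 - <<'E'
from panel import *
s=optics.camera_model("scene");d=optics.camera_model("side");w=dict(optics.camera_model("wrist"));w['cam_to_world']=np.load("w2.npy")
W=[(254.4,273.),(260.4,220.2),(267.2,161.2),(274.6,95.1)];S=[(321.9,138.1),(344.8,145.8),(369.2,154.4),(395.4,163.8)];D=[(277.6,281.6),(235.2,284.6),(191.5,287.7),(147,290.9)]
for i in range(4): print(np.round([tri([(w,*W[i]),(s,*S[i]),(d,*D[i])]),tri([(w,*W[i]),(s,*S[i])]),tri([(w,*W[i]),(d,*D[i])])],4).tolist())
Y=[.1275,.0425,-.0425,-.1275]
def res(p,cams=(0,1,2)): 
    r=[]
    for k,(m,L) in enumerate([(w,W),(s,S),(d,D)]):
        if k in cams:
            for y,l in zip(Y,L): r+=list(proj(m,P(p,[.152,y,.0145]))-l)
    return r
for cams in ((0,1,2),(0,1),(0,2)):
    f=least_squares(res,[.5,.2,0,1.9],args=(cams,)); print(cams,np.round(f.x,4),np.round(f.fun,1).reshape(-1,8).tolist())
    if len(cams)==3: np.save("panel.npy",f.x)
# templates
w1=dict(w);w1['cam_to_world']=np.load("w1.npy");im=cv2.imread("pics/w1raw.png");hs=cv2.cvtColor(im,cv2.COLOR_BGR2HSV)
sc=512/800
for n,(x0,y0,x1,y1),z in [("d",(245,50,350,192),.005),("b",(330,205,450,335),.035),("c",(500,275,605,390),.035)]:
    x0,y0,x1,y1=[int(v*sc) for v in (x0,y0,x1,y1)]; r=hs[y0:y1,x0:x1]
    k=((r[...,1]<60)&(r[...,2]>55)).astype(np.uint8) if n!="d" else ((r[...,1]<25)&(r[...,2]>120)).astype(np.uint8)
    k=cv2.morphologyEx(k,cv2.MORPH_CLOSE,np.ones((5,5)));c,l,st,ce=cv2.connectedComponentsWithStats(k);i=1+np.argmax(st[1:,4])
    pts=cv2.findContours((l==i).astype(np.uint8),cv2.RETR_EXTERNAL,cv2.CHAIN_APPROX_NONE)[0][0][:,0]+[x0,y0]
    g=np.array([onz(w1,*q,z)[:2] for q in pts],np.float32)
    (cx,cy),(a,b),ang=cv2.minAreaRect(g*1000);print(n,np.round([cx,cy,a,b,ang],1),st[i,4])
E
```

```text
[[0.3914, 0.2859, 0.1316], [0.3912, 0.286, 0.1314], [0.3916, 0.286, 0.1315]]
[[0.4718, 0.3135, 0.1324], [0.4722, 0.3135, 0.1327], [0.4719, 0.3132, 0.1315]]
[[0.5527, 0.3407, 0.1326], [0.5529, 0.3407, 0.1328], [0.5529, 0.3406, 0.132]]
[[0.6335, 0.368, 0.1324], [0.6334, 0.3681, 0.1322], [0.6336, 0.3683, 0.1328]]
(0, 1, 2) [0.547  0.2257 0.0234 1.8975] [[-0.0, 0.2, 0.0, 0.2, -0.1, 0.3, 0.1, 0.4], [0.3, -0.0, 0.2, 0.3, 0.2, 0.2, 0.2, 0.0], [-0.3, -0.1, -0.5, 0.0, -0.2, 0.1, 0.1, 0.1]]
(0, 1) [0.5473 0.2258 0.0235 1.8981] [[0.1, 0.1, 0.1, 0.1, -0.1, 0.2, 0.0, 0.2], [0.4, -0.0, 0.3, 0.3, 0.3, 0.2, 0.3, 0.0]]
(0, 2) [0.5471 0.2258 0.0233 1.8972] [[-0.0, 0.1, 0.0, 0.1, -0.1, 0.2, 0.1, 0.3], [-0.3, -0.0, -0.6, 0.1, -0.3, 0.1, 0.1, 0.1]]
d [678.   37.  110.8  71.    8.1] 2188
b [ 579.1 -112.8   72.8  112.5   79.1] 2056
c [ 587.9 -314.2  112.    80.3    4.6] 1820
```

```bash
cat >> panel.py <<'E'
def flatR(yaw): # tool down, tool x at yaw
    c,s=np.cos(yaw),np.sin(yaw);x=np.array([c,s,0]);z=np.array([0,0,-1.]);return R.from_matrix(np.array([x,np.cross(z,x),z]).T)
def panelR(yaw):
    B=basis(yaw);return R.from_matrix(np.array([B[:,0],-B[:,1],-B[:,2]]).T)
def plan(p,Rt):
    o=get_obs();R0=R.from_rotvec(o['tool_rot']);t=(R0.inv()*Rt).as_rotvec();sh=Rt.inv().apply(np.asarray(p)-o['tool_pos'])*1000
    print("turn",np.round(t,3),"rows>=%.1f"%(np.linalg.norm(t)/.12),"| then shift",np.round(sh,1),"rows>=%.1f"%(np.linalg.norm(sh)/40))
def blockpos(c,yaw,z): return [c[0]-.022*np.cos(yaw),c[1]-.022*np.sin(yaw),z]
E
python3 - <<'E'
from panel import *
y=np.radians(8.1); plan(blockpos((.678,.037),y,.17),flatR(y))
E
```

```text
turn [ 0.    -0.     0.293] rows>=2.4 | then shift [ 65.  326.5 211.5] rows>=9.9
```

```bash

python3 -m pendant '[[[0,0,0],[0,0,0.1],1],[[0,0,0],[0,0,0.1],1],[[0,0,0],[0,0,0.093],1],[[0,40,0],[0,0,0],0.8],[[0,40,0],[0,0,0],0.6],[[0,40,0],[0,0,0],0.6],[[10,36,18],[0,0,0],0.6],[[10,30,26],[0,0,0],0.6],[[10,30,26],[0,0,0],0.6],[[10,30,26],[0,0,0],0.6],[[10,30,26],[0,0,0],0.6],[[10,30,26],[0,0,0],0.6]]'
python3 -m pendant '[[[5,20,30],[0,0,0],0.6],[[0,0,33],[0,0,0],0.6],[[0,0,0],[0,0,0],0.6],[[0,0,0],[0,0,0],0.6]]'
python3 - <<'E'
from h import *
m=optics.camera_model("wrist");im=optics.get_image("wrist");cv2.imwrite("pics/w3raw.png",im[:,:,::-1])
np.save("w3.npy",m['cam_to_world']); print(get_obs()['q'])
cv2.imwrite("pics/w3.png",cv2.resize(im,(640,480))[:,:,::-1])
E
```

```text
t: 4.13
tool_pos: [0.6489, 0.0528, 0.2325]
tool_rot: [3.134, 0.223, 0.001]
contact_force: [0.6, 0.3, 1.3]
opening: 0.0512
grip_force: 0.0
t: 4.47
tool_pos: [0.6547, 0.0354, 0.168]
tool_rot: [-3.133, -0.223, 0.008]
contact_force: [0.4, 0.5, 1.0]
opening: 0.0513
grip_force: 0.0
[-5.84649383e-02  1.69204134e-01  1.58917963e+00  2.20842298e-04
  1.38327108e+00  1.36904088e+00]
```

View pics/w3.png

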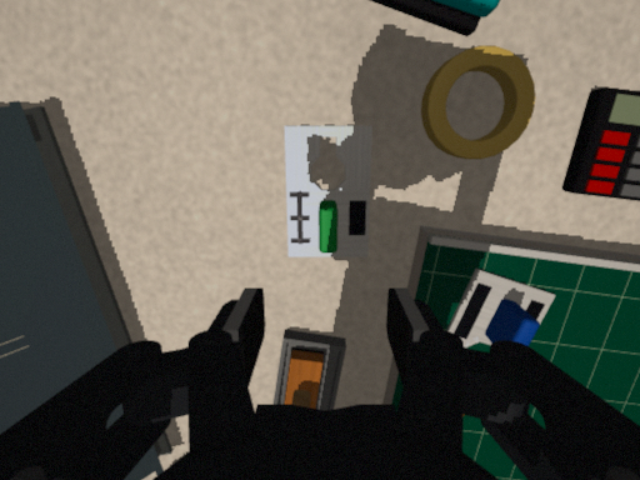

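```bash
python3 - <<'E'
from panel import *
w=dict(optics.camera_model("wrist"));w['cam_to_world']=np.load("w3.npy");k=.8
print(proj(w,get_obs()['tool_pos'])/k)
for u,v in [(285,126),(288,257),(372,126),(367,256)]: print(np.round(onz(w,u*k,v*k,.005),4))
im=cv2.imread("pics/w3raw.png");h=cv2.cvtColor(im,cv2.COLOR_BGR2HSV)
r=cv2.inRange(h,(45,120,60),(75,255,255));r[:,:220]=0;r[:,300:]=0
c,l,st,ce=cv2.connectedComponentsWithStats(r);i=1+np.argmax(st[1:,4]);print(st[i],ce[i])
x,y,W,H=st[i][:4]
print("top far edge",onz(w,ce[i][0],y,.048),"near edge top",onz(w,ce[i][0],y+H,.048), "far edge base",onz(w,ce[i][0],y,.005))
# side+scene blocks triangulation
for n in ("s","d"):
    a=cv2.imread(f"pics/{n}2raw.png");h=cv2.cvtColor(a,cv2.COLOR_BGR2HSV);r=cv2.inRange(h,(50,150,50),(70,255,255));c,l,st,ce=cv2.connectedComponentsWithStats(r)
    print(n,[(np.round(ce[i],1).tolist(),int(st[i,4])) for i in range(1,c) if st[i,4]>20])
E
```

```text
[325.56288619 305.76689471]
[0.7271 0.0787 0.005 ]
[0.6185 0.0639 0.005 ]
[0.7368 0.0102 0.005 ]
[ 0.6292 -0.0045  0.005 ]
[256 166  11  36 288] [259.85763889 181.78819444]
top far edge [0.67447637 0.03912876 0.048     ] near edge top [0.64062141 0.03432803 0.048     ] far edge base [0.66654727 0.03810244 0.005     ]
s [([312.4, 237.3], 76), ([227.8, 369.0], 105)]
d [([197.9, 218.8], 96)]
```

The view shows the green template straight under the fingers, with its block at (328,225). The corners put its centre at (0.678, 0.037) with yaw 7.8°. Now I grasp it.

```bash

python3 -m pendant '[[[1,1.5,30],[0,0,0.005],0.5],[[0,0,40],[0,0,0],0.5],[[0,0,40],[0,0,0],0.5],[[0,0,30],[0,0,0],0.5],[[0,0,16],[0,0,0],0.5],[[0,0,0],[0,0,0],0.5],[[0,0,0],[0,0,0],0],[[0,0,0],[0,0,0],0],[[0,0,0],[0,0,0],0],[[0,0,0],[0,0,0],0],[[0,0,0],[0,0,0],0]]' 60
python3 -m pendant '[[[0,0,-10],[0,0,0],0],[[0,0,-40],[0,0,0],0],[[0,0,-40],[0,0,0],0],[[0,0,-40],[0,0,0],0],[[0,0,-40],[0,0,0],0],[[0,0,-40],[0,0,0],0],[[0,0,0],[0,0,0],0],[[0,0,0],[0,0,0],0]]'
python3 - <<'E'
from panel import *
p=np.load("panel.npy"); Rt=panelR(p[3])
# template frame in tool: block at tpl x=-22, tool TCP at tpl z=12mm ; entry pose: hole centre over stud, lifted 40mm off face
def tcp(st,a,z): y=[.1275,.0425,-.0425,-.1275][st-1]; return P(p,[.152-a-.022,y,z+.012])  # a = template x at stud
plan(tcp(4,.018,.06),Rt)
o=get_obs();print(o['q'])
print("world z dir", Rt.as_matrix().round(3).tolist())
E
```

```text
t: 5.43
tool_pos: [0.6608, 0.035, 0.0188]
tool_rot: [3.133, 0.218, 0.011]
contact_force: [-0.1, 0.8, 7.3]
opening: 0.0128
grip_force: 61.7
t: 6.1
tool_pos: [0.6596, 0.0348, 0.2304]
tool_rot: [3.133, 0.218, 0.014]
contact_force: [0.4, -0.5, -2.0]
opening: 0.0124
grip_force: 60.6
turn [ 0.62   0.501 -1.675] rows>=15.5 | then shift [145.2  82.2 226. ] rows>=7.0
[-5.98764328e-02  1.29670905e-01  1.53247911e+00 -9.09437177e-05
  1.47023435e+00  1.37208997e+00]
world z dir [[-0.246, 0.947, -0.206], [0.726, 0.321, 0.609], [0.643, 0.0, -0.766]]
```

```bash
python3 - <<'E'
from panel import *
o=get_obs();m=optics.camera_model("wrist");im=optics.get_image("wrist");cv2.imwrite("pics/w4raw.png",im[:,:,::-1]);np.save("w4.npy",m['cam_to_world'])
T=np.eye(4);T[:3,:3]=R.from_rotvec(o['tool_rot']).as_matrix();T[:3,3]=o['tool_pos'];np.save("cam_in_tool.npy",np.linalg.inv(T)@np.array(m['cam_to_world']))
print(np.load("cam_in_tool.npy").round(4).tolist())
c=im[80:384,130:410];cv2.imwrite("pics/w4.png",cv2.resize(c,None,fx=1.9,fy=1.9,interpolation=cv2.INTER_CUBIC)[:,:,::-1])
E
```

```text
[[-0.0012, 0.9637, 0.2671, 0.068], [1.0, 0.0012, 0.0004, -0.0003], [0.0001, 0.2671, -0.9637, -0.1419], [0.0, 0.0, 0.0, 1.0]]
```

View pics/w4.png

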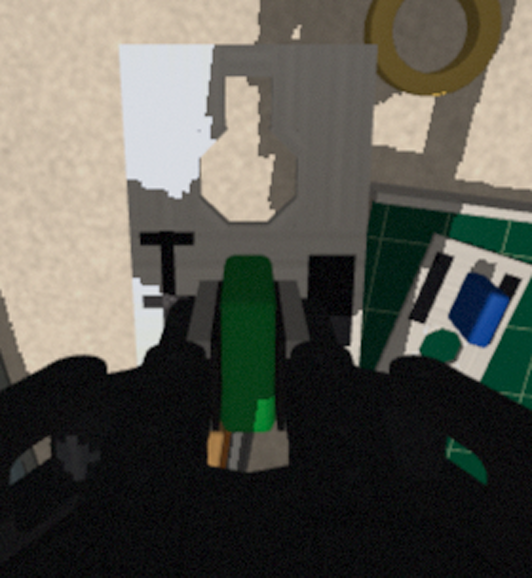

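The crop shows the held template clearly: top edge at row 44 (columns 121–378), slot end at row 76 (columns 224–271), hole bottom at row 222.

```bash
cat > held.py <<'E'
from panel import *
from scipy.optimize import brentq
C=np.load("cam_in_tool.npy")
def held(pts,dz=.005):
    """pts crop px (crop origin 130,80, zoom 1.9): TL,TR corner, slot end L,R, hole bottom; returns template pose in tool"""
    m=dict(optics.camera_model("wrist"));m['cam_to_world']=C
    q=[(130+u/1.9,80+v/1.9) for u,v in pts]
    f=lambda z:np.linalg.norm(onz(m,*q[0],z)-onz(m,*q[1],z))-.070
    z=brentq(f,-.06,.06); g=[onz(m,*a,z) for a in q]
    for n,a in zip(("TL","TR","slotL","slotR","holebot"),g): print(n,np.round(a*1000,1))
    d=g[1]-g[0]; print("plate top z in tool mm",z*1000,"yaw deg",np.degrees(np.arctan2(-d[0],d[1])), "origin x from top edge",(g[0][0]+g[1][0])*500-55,"from slot",(g[2][0]+g[3][0])*500-46.5,"from hole",g[4][0]*1000-4,"centre y",(g[0][1]+g[1][1])*500,(g[2][1]+g[3][1])*500)
if __name__=="__main__":
    held([(121,45),(378,43.5),(224,76),(271,76),(249,222)])
E
python3 held.py
```

```text
TL [ 72.1 -34.7  16.3]
TR [72.4 35.3 16.3]
slotL [63.8 -6.8 16.3]
slotR [63.8  6.2 16.3]
holebot [21.8  0.1 16.3]
plate top z in tool mm 16.319575869287014 yaw deg -0.2502369947874075 origin x from top edge 17.2213719268142 from slot 17.328379386917 from hole 17.793835510309577 centre y 0.2595809439007793 -0.28181966373325107
```

```bash

python3 -m pendant '[[[0,0,0],[0.0388,0.0313,-0.1047],0],[[0,0,0],[0.0388,0.0313,-0.1047],0],[[0,0,0],[0.0388,0.0313,-0.1047],0],[[0,0,0],[0.0388,0.0313,-0.1047],0],[[0,0,0],[0.0388,0.0313,-0.1047],0],[[0,0,0],[0.0388,0.0313,-0.1047],0],[[0,0,0],[0.0388,0.0313,-0.1047],0],[[0,0,0],[0.0388,0.0313,-0.1047],0],[[0,0,0],[0.0388,0.0313,-0.1047],0],[[0,0,0],[0.0388,0.0313,-0.1047],0],[[0,0,0],[0.0388,0.0313,-0.1047],0],[[0,0,0],[0.0388,0.0313,-0.1047],0]]'
python3 -m pendant '[[[0,0,0],[0.0388,0.0313,-0.1047],0],[[0,0,0],[0.0388,0.0313,-0.1047],0],[[0,0,0],[0.0388,0.0313,-0.1047],0],[[0,0,0],[0.0388,0.0313,-0.1047],0],[[0,0,0],[0,0,0],0],[[0,0,0],[0,0,0],0],[[0,0,0],[0,0,0],0]]'
cat >> held.py <<'E'
def tcp(p,st,a,z,ox=.0174,oz=.020,oy=0.): y=[.1275,.0425,-.0425,-.1275][st-1]; return P(p,[.152-a-ox,y+oy,z+oz])
E
python3 - <<'E'
from held import *
p=np.load("panel.npy");print(get_obs()['q']);plan(tcp(p,4,.018,.045),panelR(p[3]));print(tcp(p,4,.018,.045))
E
```

```text
t: 7.15
tool_pos: [0.656, 0.0348, 0.2216]
tool_rot: [-1.994, -1.739, -0.432]
contact_force: [-0.1, 0.5, -1.1]
opening: 0.0128
grip_force: 60.5
t: 7.73
tool_pos: [0.657, 0.0351, 0.2231]
tool_rot: [-1.471, -2.039, -0.525]
contact_force: [-0.7, 0.3, -1.7]
opening: 0.0129
grip_force: 60.5
[-0.28832492  0.34211327  1.40867177  0.56866531  1.80992808 -0.59169441]
turn [-0.008 -0.005 -0.009] rows>=0.1 | then shift [153.6  84.6 226.7] rows>=7.2
[0.65252831 0.31167041 0.14813767]
```

```bash

python3 -m pendant '[[[31,17,0],[0,0,0],0],[[31,17,0],[0,0,0],0],[[31,17,0],[0,0,0],0],[[31,17,0],[0,0,0],0],[[29.6,16.6,0],[0,0,0],0],[[0,0,38],[-0.008,-0.005,-0.009],0],[[0,0,38],[0,0,0],0],[[0,0,38],[0,0,0],0],[[0,0,38],[0,0,0],0],[[0,0,38],[0,0,0],0],[[0,0,36.7],[0,0,0],0],[[0,0,0],[0,0,0],0]]'
python3 -m pendant '[[[0,0,0],[0,0,0],0],[[0,0,0],[0,0,0],0],[[0,0,0],[0,0,0],0]]'
python3 - <<'E'
from held import *
p=np.load("panel.npy");plan(tcp(p,4,.018,.045),panelR(p[3]))
m=optics.camera_model("wrist");im=optics.get_image("wrist");cv2.imwrite("pics/w5raw.png",im[:,:,::-1]);np.save("w5.npy",m['cam_to_world'])
c=im[80:384,130:410];cv2.imwrite("pics/w5.png",cv2.resize(c,None,fx=1.9,fy=1.9,interpolation=cv2.INTER_CUBIC)[:,:,::-1])
for k in range(1,5): print(k,(proj(m,P(p,[.152,[.1275,.0425,-.0425,-.1275][k-1],.0145]))-[130,80])*1.9)
E
```

```text
t: 8.73
tool_pos: [0.6472, 0.3144, 0.1412]
tool_rot: [-1.464, -2.047, -0.522]
contact_force: [-0.5, 0.0, -2.9]
opening: 0.0126
grip_force: 60.4
t: 8.98
tool_pos: [0.6556, 0.3107, 0.1519]
tool_rot: [-1.469, -2.055, -0.541]
contact_force: [0.4, 0.8, -1.6]
opening: 0.0126
grip_force: 60.4
turn [0.005 0.002 0.005] rows>=0.1 | then shift [-0.9 -2.6  4.1] rows>=0.1
1 [-483.2701417   153.65802505]
2 [-241.37858163  154.45832166]
3 [ -0.85402181 155.25409556]
4 [238.31509309 156.04538498]
```

View pics/w5.png

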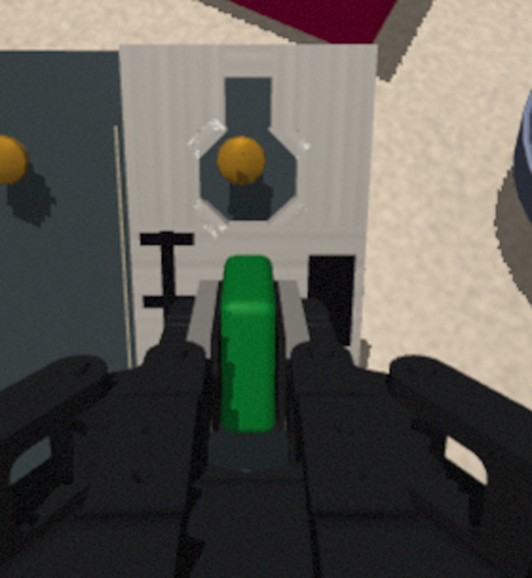

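Stud 4's head shows at (241,160) through the entry hole, within about 1.5 mm of the prediction. I lower the template onto it.

```bash

python3 -m pendant '[[[-2,-1.8,15],[0,0,0],0],[[0,0,12],[0,0,0],0],[[0,0,0],[0,0,0],0],[[0,0,0],[0,0,0],0],[[0,0,0],[0,0,0],0],[[0,0,0],[0,0,0],0]]'
python3 - <<'E'
from held import *
p=np.load("panel.npy");plan(tcp(p,4,.018,.0),panelR(p[3]))
E
python3 -m pendant '[[[0,0,6],[0,0,0],0],[[0,0,6],[0,0,0],0],[[0,0,4],[0,0,0],0],[[0,0,0],[0,0,0],0],[[0,0,0],[0,0,0],0],[[0,0,0],[0,0,0],0]]'
python3 - <<'E'
from held import *
p=np.load("panel.npy");plan(tcp(p,4,.018,.0),panelR(p[3]))
B=basis(p[3]);print("force in panel",B.T@get_obs()['contact_force'])
E
```

```text
t: 9.53
tool_pos: [0.6474, 0.3258, 0.1274]
tool_rot: [-1.467, -2.054, -0.537]
contact_force: [0.0, 1.0, -1.1]
opening: 0.0128
grip_force: 60.5
turn [0.001 0.001 0.004] rows>=0.0 | then shift [ 1.8  0.3 19.5] rows>=0.5
t: 10.03
tool_pos: [0.6439, 0.3356, 0.1148]
tool_rot: [-1.467, -2.053, -0.537]
contact_force: [-0.2, -0.1, -1.3]
opening: 0.0128
grip_force: 60.5
turn [0.001 0.001 0.004] rows>=0.0 | then shift [1.9 0.5 3.2] rows>=0.1
force in panel [-0.8827853   0.22533401 -0.93645269]
```

```bash

python3 -m pendant '[[[0,0,2],[0,0,0],0],[[0,0,1.5],[0,0,0],0],[[0,0,0],[0,0,0],0],[[0,0,0],[0,0,0],0],[[0,0,0],[0,0,0],0]]'
python3 -m pendant '[[[-5,0,0],[0,0,0],0],[[-5,0,0],[0,0,0],0],[[-5,0,0],[0,0,0],0],[[0,0,0],[0,0,0],0],[[0,0,0],[0,0,0],0],[[0,0,0],[0,0,0],0]]'
python3 - <<'E'
from held import *
p=np.load("panel.npy");plan(tcp(p,4,.042,.0),panelR(p[3]))
B=basis(p[3]);print("force in panel",B.T@get_obs()['contact_force'])
E
```

```text
t: 10.45
tool_pos: [0.6439, 0.3371, 0.1131]
tool_rot: [-1.467, -2.054, -0.538]
contact_force: [1.0, -5.7, 2.5]
opening: 0.0127
grip_force: 61.5
t: 10.95
tool_pos: [0.6478, 0.3265, 0.1035]
tool_rot: [-1.467, -2.054, -0.539]
contact_force: [1.4, -4.7, 5.3]
opening: 0.0132
grip_force: 61.6
turn [0.002 0.    0.004] rows>=0.0 | then shift [-7.2 -0.3  0.8] rows>=0.2
force in panel [-0.34669853  0.22966287  7.25196937]
```

```bash

python3 -m pendant '[[[-4,0,0],[0,0,0],0],[[-4,0,0],[0,0,0],0],[[-2,0,0],[0,0,0],0],[[0,0,0],[0,0,0],0],[[0,0,0],[0,0,0],0]]'
python3 - <<'E'
from held import *
p=np.load("panel.npy");plan(tcp(p,4,.042,.0),panelR(p[3]))
B=basis(p[3]);print("force in panel",B.T@get_obs()['contact_force'])
E
python3 -m pendant '[[[0,0,0],[0,0,0],0.3],[[0,0,0],[0,0,0],0.5],[[0,0,0],[0,0,0],0.5],[[0,0,0],[0,0,0],0.5],[[0,0,0],[0,0,0],0.5],[[0,0,-20],[0,0,0],0.5],[[0,0,-35],[0,0,0],0.5],[[0,0,-35],[0,0,0],0.5],[[0,0,-35],[0,0,0],0.5],[[0,0,-35],[0,0,0],0.5],[[0,0,-35],[0,0,0],0.5],[[0,0,0],[0,0,0],0.5]]'
python3 - <<'E'
from held import *
import time
p=np.load("panel.npy")
m=optics.camera_model("wrist");im=optics.get_image("wrist");cv2.imwrite("pics/w6.png",im[:,:,::-1]);np.save("w6.npy",m['cam_to_world'])
c=im[0:384,60:452]
cv2.imwrite("pics/w6c.png",cv2.resize(c,None,fx=1.5,fy=1.5,interpolation=cv2.INTER_CUBIC)[:,:,::-1])
E
```

```text
t: 11.37
tool_pos: [0.6501, 0.3202, 0.0979]
tool_rot: [-1.466, -2.053, -0.54]
contact_force: [0.5, -1.5, 7.0]
opening: 0.0129
grip_force: 61.7
turn [ 0.002 -0.001  0.005] rows>=0.0 | then shift [ 1.5 -0.4  0.8] rows>=0.0
force in panel [3.28567966 0.01544448 6.34920566]
t: 12.37
tool_pos: [0.6934, 0.1974, 0.2531]
tool_rot: [-1.472, -2.06, -0.547]
contact_force: [0.5, -0.3, 1.6]
opening: 0.0429
grip_force: 0.0
```

View pics/w6c.png

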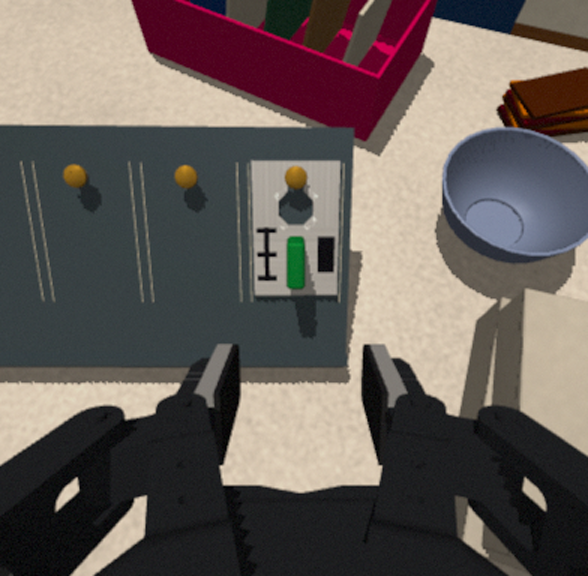

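The green template hangs straight on stud 4 with its head at the slot's blind end (295,178), locked. Next is blue.

```bash
python3 - <<'E'
from panel import *
y=np.radians(169.1); plan(blockpos((.5791,-.1128),y,.20),flatR(y))
E
```

```text
turn [ 0.374 -0.623 -1.006] rows>=10.3 | then shift [  30.  -327.4   50.2] rows>=8.3
```

```bash

python3 -m pendant '[[[0,0,0],[0.034,-0.0566,-0.0915],0.5],[[0,0,0],[0.034,-0.0566,-0.0915],0.5],[[0,0,0],[0.034,-0.0566,-0.0915],0.5],[[0,0,0],[0.034,-0.0566,-0.0915],0.5],[[0,0,0],[0.034,-0.0566,-0.0915],0.5],[[0,0,0],[0.034,-0.0566,-0.0915],0.5],[[0,0,0],[0.034,-0.0566,-0.0915],0.5],[[0,0,0],[0.034,-0.0566,-0.0915],0.5],[[0,0,0],[0.034,-0.0566,-0.0915],0.5],[[0,0,0],[0.034,-0.0566,-0.0915],0.5],[[0,0,0],[0.034,-0.0566,-0.0915],0.5]]'
python3 -m pendant '[[[3.3,-36.4,5.6],[0,0,0],0.5],[[3.3,-36.4,5.6],[0,0,0],0.5],[[3.3,-36.4,5.6],[0,0,0],0.5],[[3.3,-36.4,5.6],[0,0,0],0.5],[[3.3,-36.4,5.6],[0,0,0],0.5],[[3.3,-36.4,5.6],[0,0,0],0.5],[[3.3,-36.4,5.6],[0,0,0],0.5],[[3.3,-36.4,5.6],[0,0,0],0.5],[[3.3,-36.4,5.6],[0,0,0],0.5],[[0,0,0],[0,0,0],0.5],[[0,0,0],[0,0,0],0.5],[[0,0,0],[0,0,0],0.5]]'
python3 - <<'E'
from panel import *
print(get_obs()['q'])
m=optics.camera_model("wrist");im=optics.get_image("wrist");cv2.imwrite("pics/w7raw.png",im[:,:,::-1]);np.save("w7.npy",m['cam_to_world'])
cv2.imwrite("pics/w7.png",cv2.resize(im,(768,576),interpolation=cv2.INTER_CUBIC)[:,:,::-1])
y=np.radians(169.1); plan(blockpos((.5791,-.1128),y,.20),flatR(y))
E
```

```text
t: 13.33
tool_pos: [0.6887, 0.2018, 0.2438]
tool_rot: [-0.284, -3.121, 0.004]
contact_force: [-1.1, -0.1, -0.1]
opening: 0.0429
grip_force: 0.0
t: 14.33
tool_pos: [0.5985, -0.1146, 0.1946]
tool_rot: [-0.293, -3.119, -0.001]
contact_force: [-0.1, -0.2, 0.3]
opening: 0.0424
grip_force: 0.0
[-3.10738785e-01  4.68322746e-02  1.68091881e+00 -1.25868814e-03
  1.42302839e+00 -1.69421834e+00]
turn [-0.    -0.009  0.004] rows>=0.1 | then shift [-2.4 -2.3 -5. ] rows>=0.1
```

View pics/w7.png

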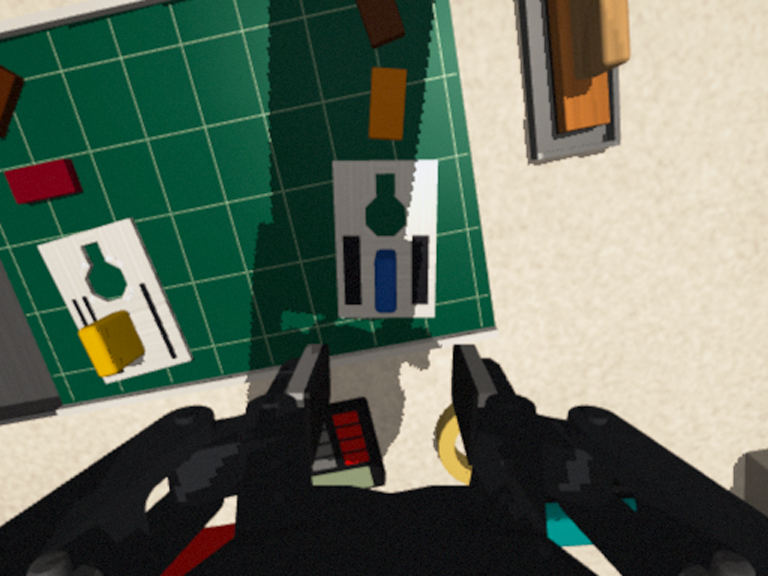

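Candidates for template_b in the scene view: white plate with blue block at (255,240), purple plates at (160,207) and (99,238). The enlarged view shows the one under the fingers (385,240) is a white aluminium plate with a blue block and two black clip outlines. That is template_b; the purple ones stay untouched.

```bash
python3 - <<'E'
from panel import *
w=dict(optics.camera_model("wrist"));w['cam_to_world']=np.load("w7.npy");k=1/1.5
for n,L in (("b",[(333,161),(438,160),(435,318),(338,319)]),("c",[(38,246),(133,219),(190,359),(105,384)])):
    g=np.array([onz(w,u*k,v*k,.035)[:2] for u,v in L]);d=(g[0]+g[1]-g[2]-g[3])/2
    print(n,g.mean(0).round(4),"L",np.linalg.norm(d),"W",np.linalg.norm(g[0]-g[1]),np.linalg.norm(g[2]-g[3]),"yaw",np.degrees(np.arctan2(d[1],d[0])), (g[2]-g[1]).round(4),(g[3]-g[0]).round(4))
    if n=="b": y=np.arctan2(d[1],d[0]);plan(blockpos(g.mean(0),y,.044),flatR(y))
E
```

```text
b [ 0.5798 -0.1137] L 0.11006482086827625 W 0.06941006741514259 0.07041180973105188 yaw 169.42924638435517 [ 0.1082 -0.0197] [ 0.1082 -0.0207]
turn [-0.    -0.009 -0.002] rows>=0.1 | then shift [ -3.2  -2.9 151. ] rows>=3.8
c [ 0.5876 -0.3121] L 0.10801867667649497 W 0.0712780585860713 0.06978506480787612 yaw -175.87219144059762 [0.1066 0.0069] [0.1088 0.0086]
```

```bash

python3 -m pendant '[[[-3,-3,40],[0,-0.009,0],0.5],[[0,0,40],[0,0,0],0.5],[[0,0,40],[0,0,0],0.5],[[0,0,20],[0,0,0],0.5],[[0,0,11],[0,0,0],0.5],[[0,0,0],[0,0,0],0.5],[[0,0,0],[0,0,0],0],[[0,0,0],[0,0,0],0],[[0,0,0],[0,0,0],0],[[0,0,0],[0,0,0],0],[[0,0,0],[0,0,0],0]]' 60
python3 -m pendant '[[[0,0,-10],[0,0,0],0],[[0,0,-40],[0,0,0],0],[[0,0,-40],[0,0,0],0],[[0,0,-40],[0,0,0],0],[[0,0,-40],[0,0,0],0],[[0,0,-40],[0,0,0],0],[[0,0,0],[0,0,0],0],[[0,0,0],[0,0,0],0]]'
cat > auto.py <<'E'
from held import *
import sys
m=optics.camera_model("wrist");im=optics.get_image("wrist");cv2.imwrite(f"pics/{sys.argv[1]}raw.png",im[:,:,::-1]);np.save(sys.argv[1]+".npy",m['cam_to_world'])
c=im[80:384,130:410];b=cv2.resize(c,None,fx=1.9,fy=1.9,interpolation=cv2.INTER_CUBIC);cv2.imwrite(f"pics/{sys.argv[1]}.png",b[:,:,::-1])
h=cv2.cvtColor(b,cv2.COLOR_RGB2HSV); k=((h[...,1]<70)&(h[...,2]>60)).astype(np.uint8)
E
python3 auto.py w8
python3 - <<'E'
from held import *
p=np.load("panel.npy");print(get_obs()['q']);plan(tcp(p,3,.018,.06),panelR(p[3]))
E
```

```text
t: 15.3
tool_pos: [0.6033, -0.1195, 0.0478]
tool_rot: [0.293, 3.121, -0.003]
contact_force: [0.5, 1.2, 6.1]
opening: 0.0128
grip_force: 61.5
t: 15.97
tool_pos: [0.6023, -0.1194, 0.2595]
tool_rot: [0.293, 3.119, -0.005]
contact_force: [0.2, -0.2, -0.8]
opening: 0.0129
grip_force: 60.4
[-3.16498232e-01  7.91839104e-03  1.61764270e+00 -8.20867052e-04
  1.51272022e+00 -1.69968694e+00]
turn [-0.368  0.634  1.012] rows>=10.4 | then shift [230.4 102.1 319.1] rows>=10.2
```

View pics/w8.png

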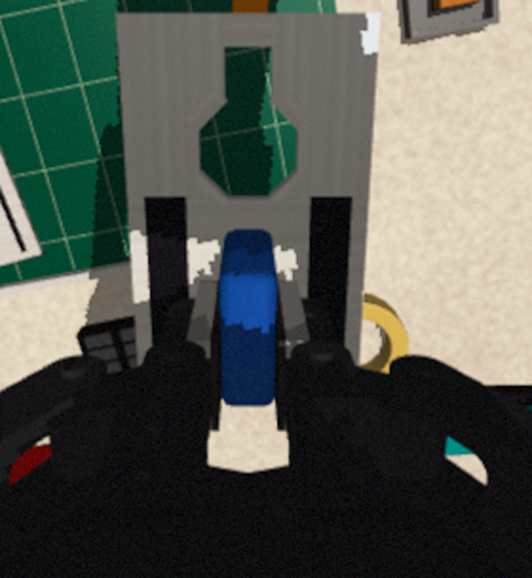

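The crop shows template_b held with its top edge at row 14 (columns 118–380), slot end at row 47 and hole bottom at row 195.

```bash

python3 -c "
from held import *
held([(118,14),(380,14),(224,47),(271,47),(249,195)])"
python3 -m pendant '[[[0,0,0],[-0.0335,0.0576,0.092],0],[[0,0,0],[-0.0335,0.0576,0.092],0],[[0,0,0],[-0.0335,0.0576,0.092],0],[[0,0,0],[-0.0335,0.0576,0.092],0],[[0,0,0],[-0.0335,0.0576,0.092],0],[[0,0,0],[-0.0335,0.0576,0.092],0],[[0,0,0],[-0.0335,0.0576,0.092],0],[[0,0,0],[-0.0335,0.0576,0.092],0],[[0,0,0],[-0.0335,0.0576,0.092],0],[[0,0,0],[-0.0335,0.0576,0.092],0],[[0,0,0],[-0.0335,0.0576,0.092],0],[[0,0,0],[0,0,0],0]]'
python3 -c "
from held import *
p=np.load('panel.npy');plan(tcp(p,3,.018,.045),panelR(p[3]))"
```

```text
TL [ 80.  -34.9  15.5]
TR [79.9 35.1 15.5]
slotL [71.5 -6.6 15.5]
slotR [71.5  6.1 15.5]
holebot [30.2  0.1 15.5]
plate top z in tool mm 15.46080510803756 yaw deg 0.06980498651280762 origin x from top edge 24.928496202522027 from slot 24.98550349384014 from hole 26.23024431241786 centre y 0.13588516939989914 -0.2736606394684519
t: 17.02
tool_pos: [0.5988, -0.1197, 0.2496]
tool_rot: [-1.472, -2.037, -0.533]
contact_force: [-0.5, -0.0, -2.4]
opening: 0.0127
grip_force: 60.4
turn [-0.003 -0.007 -0.008] rows>=0.1 | then shift [234.6 104.3 329.3] rows>=10.4
```

```bash

python3 -m pendant '[[[32.4,14.9,0],[-0.003,-0.007,-0.008],0],[[32.4,14.9,0],[0,0,0],0],[[32.4,14.9,0],[0,0,0],0],[[32.4,14.9,0],[0,0,0],0],[[32.4,14.9,0],[0,0,0],0],[[32.4,14.9,0],[0,0,0],0],[[32.4,14.9,0],[0,0,0],0],[[0,0,37],[0,0,0],0],[[0,0,37],[0,0,0],0],[[0,0,37],[0,0,0],0],[[0,0,37],[0,0,0],0],[[0,0,37],[0,0,0],0]]'
python3 -m pendant '[[[0,0,37],[0,0,0],0],[[0,0,37],[0,0,0],0],[[0,0,37],[0,0,0],0],[[0,0,33],[0,0,0],0],[[0,0,0],[0,0,0],0],[[0,0,0],[0,0,0],0],[[0,0,0],[0,0,0],0],[[0,0,0],[0,0,0],0]]'
cat > studchk.py <<'E'
from held import *
import sys
st=int(sys.argv[1]);ox=float(sys.argv[2]);p=np.load('panel.npy');plan(tcp(p,st,.018,.045,ox),panelR(p[3]))
m=optics.camera_model("wrist");im=optics.get_image("wrist");cv2.imwrite(f"pics/st{st}.png",im[:,:,::-1])
h=cv2.cvtColor(im,cv2.COLOR_RGB2HSV);k=cv2.inRange(h,(12,110,90),(30,255,255));c,l,s,ce=cv2.connectedComponentsWithStats(k)
e=proj(m,P(p,[.152,[.1275,.0425,-.0425,-.1275][st-1],.0145]));print("pred",e,[(np.round(ce[i],1).tolist(),int(s[i,4])) for i in range(1,c) if s[i,4]>40 and np.linalg.norm(ce[i]-e)<40])
k=((h[...,1]<70)&(h[...,2]>110)).astype(np.uint8)
E
python3 studchk.py 3 .025
```

```text
t: 18.02
tool_pos: [0.603, 0.193, 0.2547]
tool_rot: [-1.465, -2.063, -0.534]
contact_force: [0.1, -0.5, -2.4]
opening: 0.0128
grip_force: 60.5
t: 18.68
tool_pos: [0.577, 0.2783, 0.1486]
tool_rot: [-1.468, -2.064, -0.54]
contact_force: [0.1, 0.7, -2.0]
opening: 0.0129
grip_force: 60.3
turn [0.005 0.007 0.01 ] rows>=0.1 | then shift [-2.3 -2.7  5. ] rows>=0.2
pred [255.49806442 152.23015109] [([256.4, 153.5], 495)]
```

```bash

python3 -m pendant '[[[-3,-2.1,15],[0.005,0.007,0.01],0],[[0,0,13],[0,0,0],0],[[0,0,0],[0,0,0],0],[[0,0,0],[0,0,0],0],[[0,0,5],[0,0,0],0],[[0,0,4],[0,0,0],0],[[0,0,0],[0,0,0],0],[[0,0,0],[0,0,0],0]]'
python3 -m pendant '[[[0,0,3],[0,0,0],0],[[0,0,3],[0,0,0],0],[[0,0,0],[0,0,0],0],[[0,0,0],[0,0,0],0],[[0,0,0],[0,0,0],0]]'
cat > chk.py <<'E'
from held import *
import sys
p=np.load("panel.npy");plan(tcp(p,int(sys.argv[1]),float(sys.argv[3]),0.,float(sys.argv[2])),panelR(p[3]))
print("force in panel",basis(p[3]).T@get_obs()['contact_force'])
E
python3 chk.py 3 .025 .018
```

```text
t: 19.4
tool_pos: [0.5666, 0.2987, 0.1164]
tool_rot: [-1.47, -2.047, -0.532]
contact_force: [0.3, -1.2, -2.0]
opening: 0.013
grip_force: 60.4
t: 19.82
tool_pos: [0.5655, 0.3022, 0.112]
tool_rot: [-1.47, -2.047, -0.532]
contact_force: [0.0, -0.4, -1.5]
opening: 0.0129
grip_force: 60.4
turn [-0.002 -0.001 -0.002] rows>=0.0 | then shift [1.2 0.5 5.1] rows>=0.1
force in panel [-1.2152878   0.09962376 -0.89189776]
```

Underside about 5 mm off with no contact, so the head is through the hole. I press to the face and slide down.

```bash

python3 -m pendant '[[[0,0,2],[0,0,0],0],[[0,0,2],[0,0,0],0],[[0,0,1],[0,0,0],0],[[0,0,0],[0,0,0],0],[[0,0,0],[0,0,0],0]]'
python3 chk.py 3 .025 .018
python3 -m pendant '[[[-4,0,0],[0,0,0],0],[[-4,0,0],[0,0,0],0],[[-4,0,0],[0,0,0],0],[[-4,0,0],[0,0,0],0],[[0,0,0],[0,0,0],0],[[0,0,0],[0,0,0],0],[[0,0,0],[0,0,0],0]]'
python3 chk.py 3 .025 .042
```

```text
t: 20.23
tool_pos: [0.5648, 0.3049, 0.1088]
tool_rot: [-1.47, -2.048, -0.532]
contact_force: [-0.4, -3.7, 3.7]
opening: 0.0127
grip_force: 61.3
turn [-0.002 -0.001 -0.002] rows>=0.0 | then shift [1.  0.3 0.9] rows>=0.0
force in panel [-0.23652262  1.5855219   5.03978075]
t: 20.82
tool_pos: [0.5694, 0.2932, 0.0982]
tool_rot: [-1.472, -2.048, -0.534]
contact_force: [2.6, -3.1, 4.2]
opening: 0.013
grip_force: 61.3
turn [-0.     0.    -0.002] rows>=0.0 | then shift [-6.5 -0.3  0.9] rows>=0.2
force in panel [-0.18600147 -1.48745575  5.63540059]
```

```bash

python3 -m pendant '[[[-4,0,0],[0,0,0],0],[[-4,0,0],[0,0,0],0],[[-1,0,0],[0,0,0],0],[[0,0,0],[0,0,0],0],[[0,0,0],[0,0,0],0]]'
python3 chk.py 3 .025 .042
python3 -m pendant '[[[0,0,0],[0,0,0],0.3],[[0,0,0],[0,0,0],0.5],[[0,0,0],[0,0,0],0.5],[[0,0,0],[0,0,0],0.5],[[0,0,0],[0,0,0],0.5],[[0,0,-20],[0,0,0],0.5],[[0,0,-35],[0,0,0],0.5],[[0,0,-35],[0,0,0],0.5],[[0,0,-35],[0,0,0],0.5],[[0,0,-35],[0,0,0],0.5],[[0,0,-35],[0,0,0],0.5],[[0,0,-30],[0,0,0],0.5]]'
python3 - <<'E'
from held import *
p=np.load("panel.npy")
m=optics.camera_model("wrist");im=optics.get_image("wrist");cv2.imwrite("pics/w9raw.png",im[:,:,::-1]);np.save("w9.npy",m['cam_to_world'])
h=cv2.cvtColor(im,cv2.COLOR_RGB2HSV)
k=cv2.inRange(h,(105,120,40),(125,255,255));e=proj(m,P(p,[.088,-.0425,.03]));c,l,s,ce=cv2.connectedComponentsWithStats(k)
print("block pred",e,[(ce[i].round(1).tolist(),int(s[i,4])) for i in range(1,c) if s[i,4]>30 and np.linalg.norm(ce[i]-e)<60])
y=np.radians(184.1); plan(blockpos((.5876,-.3121),y,.20),flatR(y))
E
```

```text
t: 21.23
tool_pos: [0.5713, 0.2873, 0.0931]
tool_rot: [-1.47, -2.047, -0.535]
contact_force: [0.8, -2.7, 6.6]
opening: 0.0132
grip_force: 61.6
turn [-0.001 -0.002 -0.002] rows>=0.0 | then shift [ 1.5 -0.2  1. ] rows>=0.0
force in panel [2.05029733 0.10949995 6.85712609]
t: 22.23
tool_pos: [0.6179, 0.1488, 0.2662]
tool_rot: [-1.471, -2.048, -0.533]
contact_force: [0.2, -0.4, -0.8]
opening: 0.0424
grip_force: 0.0
block pred [259.85604406 163.91399835] [([260.6, 165.4], 322)]
turn [ 0.461 -0.586 -1.261] rows>=12.2 | then shift [  44.  -454.7   71.4] rows>=11.6
```

```bash

python3 -m pendant '[[[0,0,0],[0.0355,-0.0451,-0.097],0.5],[[0,0,0],[0.0355,-0.0451,-0.097],0.5],[[0,0,0],[0.0355,-0.0451,-0.097],0.5],[[0,0,0],[0.0355,-0.0451,-0.097],0.5],[[0,0,0],[0.0355,-0.0451,-0.097],0.5],[[0,0,0],[0.0355,-0.0451,-0.097],0.5],[[0,0,0],[0.0355,-0.0451,-0.097],0.5],[[0,0,0],[0.0355,-0.0451,-0.097],0.5],[[0,0,0],[0.0355,-0.0451,-0.097],0.5],[[0,0,0],[0.0355,-0.0451,-0.097],0.5],[[0,0,0],[0.0355,-0.0451,-0.097],0.5],[[0,0,0],[0.0355,-0.0451,-0.097],0.5]]'
python3 -m pendant '[[[0,0,0],[0.0355,-0.0451,-0.097],0.5],[[3.7,-37.9,6],[0,0,0],0.5],[[3.7,-37.9,6],[0,0,0],0.5],[[3.7,-37.9,6],[0,0,0],0.5],[[3.7,-37.9,6],[0,0,0],0.5],[[3.7,-37.9,6],[0,0,0],0.5],[[3.7,-37.9,6],[0,0,0],0.5],[[3.7,-37.9,6],[0,0,0],0.5],[[3.7,-37.9,6],[0,0,0],0.5],[[3.7,-37.9,6],[0,0,0],0.5],[[3.7,-37.9,6],[0,0,0],0.5],[[3.7,-37.9,6],[0,0,0],0.5]]'
python3 -m pendant '[[[3.7,-37.9,6],[0,0,0],0.5],[[0,0,0],[0,0,0],0.5],[[0,0,0],[0,0,0],0.5],[[0,0,0],[0,0,0],0.5]]'
python3 - <<'E'
from panel import *
m=optics.camera_model("wrist");im=optics.get_image("wrist");cv2.imwrite("pics/w10.png",im[:,:,::-1]);np.save("w10.npy",m['cam_to_world'])
y=np.radians(184.1); plan(blockpos((.5876,-.3121),y,.044),flatR(y))
h=cv2.cvtColor(im,cv2.COLOR_RGB2HSV);k=((h[...,1]<60)&(h[...,2]>60)).astype(np.uint8);
e=proj(m,[.5876,-.3121,.035]);x0,y0=int(e[0]-60),max(0,int(e[1]-90));r=k[y0:y0+180,x0:x0+120];r=cv2.morphologyEx(r,cv2.MORPH_CLOSE,np.ones((7,7)))
c,l,s,ce=cv2.connectedComponentsWithStats(r);
for i in range(1,c):
    if s[i,4]<800: continue
    pts=cv2.findContours((l==i).astype(np.uint8),cv2.RETR_EXTERNAL,cv2.CHAIN_APPROX_NONE)[0][0][:,0]+[x0,y0]
    g=np.array([onz(m,*q,.035)[:2] for q in pts],np.float32)*1000;print(s[i],[np.round(v,1) for v in cv2.minAreaRect(g)])
k=cv2.inRange(h,(20,150,60),(32,255,255));c,l,s,ce=cv2.connectedComponentsWithStats(k);e=proj(m,blockpos((.5876,-.3121),y,.07))
print(e,[(ce[i].round(1).tolist(),s[i].tolist()) for i in range(1,c) if s[i,4]>50])
E
```

```text
t: 23.28
tool_pos: [0.6174, 0.1505, 0.2639]
tool_rot: [-0.026, -3.087, -0.051]
contact_force: [-0.6, 0.8, -0.3]
opening: 0.0424
grip_force: 0.0
t: 24.28
tool_pos: [0.6071, -0.2701, 0.1971]
tool_rot: [0.118, -3.13, -0.003]
contact_force: [0.6, 0.8, -0.1]
opening: 0.0428
grip_force: 0.0
t: 24.62
tool_pos: [0.6065, -0.3061, 0.1914]
tool_rot: [0.117, -3.13, -0.004]
contact_force: [-0.3, 0.7, 0.5]
opening: 0.043
grip_force: 0.0
turn [ 0.002 -0.009  0.004] rows>=0.1 | then shift [ -2.4  -5.1 147.8] rows>=3.7
[  22   32   73  110 5964] [array([ 586. , -314.1]), array([113. ,  70.8]), np.float64(4.9)]
[   0  149  120   31 2899] [array([ 668.9, -308.3]), array([ 35.5, 132.6]), np.float64(4.1)]
[254.51599677 191.02359111] [([252.8, 187.6], [246, 167, 15, 42, 575]), ([452.5, 293.7], [422, 278, 52, 40, 625]), ([416.3, 326.9], [410, 319, 14, 17, 83]), ([121.2, 380.4], [116, 378, 12, 6, 51])]
```

```bash

python3 -m pendant '[[[-2,-6,38],[0,-0.009,0],0.5],[[0,0,40],[0,0,0],0.5],[[0,0,40],[0,0,0],0.5],[[0,0,20],[0,0,0],0.5],[[0,0,10],[0,0,0],0.5],[[0,0,0],[0,0,0],0.5],[[0,0,0],[0,0,0],0],[[0,0,0],[0,0,0],0],[[0,0,0],[0,0,0],0],[[0,0,0],[0,0,0],0],[[0,0,0],[0,0,0],0]]' 60
python3 -m pendant '[[[0,0,-10],[0,0,0],0],[[0,0,-40],[0,0,0],0],[[0,0,-40],[0,0,0],0],[[0,0,-40],[0,0,0],0],[[0,0,-40],[0,0,0],0],[[0,0,-40],[0,0,0],0],[[0,0,0],[0,0,0],0],[[0,0,0],[0,0,0],0]]'
python3 auto.py w11
python3 - <<'E'
from held import *
p=np.load("panel.npy");print(get_obs()['q']);plan(tcp(p,2,.018,.045),panelR(p[3]))
im=cv2.imread("pics/w11.png");g=cv2.cvtColor(im,cv2.COLOR_BGR2GRAY);h=cv2.cvtColor(im,cv2.COLOR_BGR2HSV)
grn=cv2.inRange(h,(65,90,20),(95,255,255))
print("grn col 248 rows",np.flatnonzero(np.diff(grn[:,248].astype(int))).tolist(),"gray col 160",np.flatnonzero(np.abs(np.diff(g[:120,160].astype(int)))>12).tolist(),"row 60:",np.flatnonzero(np.diff(grn[60].astype(int))).tolist())
E
```

```text
t: 25.58
tool_pos: [0.6108, -0.3133, 0.0475]
tool_rot: [-0.118, 3.135, -0.002]
contact_force: [-0.1, 1.2, 6.2]
opening: 0.0129
grip_force: 61.9
t: 26.25
tool_pos: [0.6101, -0.3136, 0.2593]
tool_rot: [-0.117, 3.133, -0.005]
contact_force: [-0.3, 0.1, -2.0]
opening: 0.0128
grip_force: 60.8
[-5.83735729e-01  1.77157395e-01  1.43826595e+00  1.21497445e-03
  1.52512939e+00 -2.22951794e+00]
turn [-0.458  0.593  1.262] rows>=12.2 | then shift [373.4  71.7 453.4] rows>=14.8
grn col 248 rows [17, 52, 119, 121, 199, 473, 474] gray col 160 [16, 17, 18, 19, 67, 68, 69, 70] row 60: [224, 269, 377, 467, 471, 491, 510, 530]
```

```bash

python3 -m pendant '[[[0,0,0],[-0.0352,0.0456,0.0971],0],[[0,0,0],[-0.0352,0.0456,0.0971],0],[[0,0,0],[-0.0352,0.0456,0.0971],0],[[0,0,0],[-0.0352,0.0456,0.0971],0],[[0,0,0],[-0.0352,0.0456,0.0971],0],[[0,0,0],[-0.0352,0.0456,0.0971],0],[[0,0,0],[-0.0352,0.0456,0.0971],0],[[0,0,0],[-0.0352,0.0456,0.0971],0],[[0,0,0],[-0.0352,0.0456,0.0971],0],[[0,0,0],[-0.0352,0.0456,0.0971],0],[[0,0,0],[-0.0352,0.0456,0.0971],0],[[0,0,0],[-0.0352,0.0456,0.0971],0]]'
python3 -m pendant '[[[0,0,0],[-0.0352,0.0456,0.0971],0],[[36.7,7.2,0],[0,0,0],0],[[36.7,7.2,0],[0,0,0],0],[[36.7,7.2,0],[0,0,0],0],[[36.7,7.2,0],[0,0,0],0],[[36.7,7.2,0],[0,0,0],0],[[18.4,3.6,30],[0,0,0],0],[[18.4,3.6,30],[0,0,0],0],[[18.4,3.6,30],[0,0,0],0],[[18.4,3.6,30],[0,0,0],0],[[18.4,3.6,30],[0,0,0],0],[[18.4,3.6,30],[0,0,0],0]]'
python3 -m pendant '[[[18.4,3.6,30],[0,0,0],0],[[18.4,3.6,30],[0,0,0],0],[[18.4,3.6,30],[0,0,0],0],[[18,3.6,30],[0,0,0],0],[[0,0,0],[0,0,0],0],[[0,0,0],[0,0,0],0],[[0,0,0],[0,0,0],0]]'
python3 -c "
from held import *
p=np.load('panel.npy');plan(tcp(p,2,.018,.045,.0239),panelR(p[3]))"
```

```text
t: 27.3
tool_pos: [0.608, -0.3121, 0.2503]
tool_rot: [-1.381, -2.152, -0.506]
contact_force: [0.1, 0.0, -1.6]
opening: 0.0128
grip_force: 60.7
t: 28.3
tool_pos: [0.5522, 0.0303, 0.3016]
tool_rot: [-1.469, -2.043, -0.531]
contact_force: [-0.4, -0.2, -1.9]
opening: 0.0128
grip_force: 60.9
t: 28.88
tool_pos: [0.5238, 0.1594, 0.2586]
tool_rot: [-1.469, -2.046, -0.531]
contact_force: [0.2, -0.6, -2.0]
opening: 0.0131
grip_force: 60.6
turn [-0.004 -0.002 -0.002] rows>=0.0 | then shift [  1.4   0.8 150.8] rows>=3.8
```

```bash

python3 -m pendant '[[[1.4,0.8,38],[0,0,0],0],[[0,0,38],[0,0,0],0],[[0,0,38],[0,0,0],0],[[0,0,33],[0,0,0],0],[[0,0,0],[0,0,0],0],[[0,0,0],[0,0,0],0],[[0,0,0],[0,0,0],0],[[0,0,0],[0,0,0],0]]'
python3 studchk.py 2 .0239
```

```text
t: 29.55
tool_pos: [0.4966, 0.2492, 0.1506]
tool_rot: [-1.471, -2.05, -0.538]
contact_force: [0.3, 0.0, -1.7]
opening: 0.0128
grip_force: 60.6
turn [0.003 0.    0.   ] rows>=0.0 | then shift [-1.1 -2.3  7.8] rows>=0.2
pred [255.79405177 152.15340623] [([256.8, 153.9], 493)]
```

```bash

python3 -m pendant '[[[-2,-1.7,15],[0.003,0,0],0],[[0,0,15],[0,0,0],0],[[0,0,0],[0,0,0],0],[[0,0,0],[0,0,0],0],[[0,0,5],[0,0,0],0],[[0,0,4],[0,0,0],0],[[0,0,0],[0,0,0],0],[[0,0,0],[0,0,0],0]]'
python3 -m pendant '[[[0,0,3],[0,0,0],0],[[0,0,3],[0,0,0],0],[[0,0,0],[0,0,0],0],[[0,0,0],[0,0,0],0],[[0,0,0],[0,0,0],0]]'
python3 chk.py 2 .0239 .018
```

```text
t: 30.27
tool_pos: [0.4853, 0.272, 0.1177]
tool_rot: [-1.467, -2.049, -0.531]
contact_force: [0.1, 0.6, -1.0]
opening: 0.0131
grip_force: 60.7
t: 30.68
tool_pos: [0.4841, 0.2756, 0.1131]
tool_rot: [-1.467, -2.048, -0.531]
contact_force: [0.8, -0.1, -1.9]
opening: 0.0126
grip_force: 60.7
turn [-0.004 -0.001 -0.   ] rows>=0.0 | then shift [0.7 1.1 5.4] rows>=0.1
force in panel [-1.48424882 -0.74021259 -1.28161913]
```

```bash

python3 -m pendant '[[[0,0.5,2],[0,0,0],0],[[0,0,2],[0,0,0],0],[[0,0,1.3],[0,0,0],0],[[0,0,0],[0,0,0],0],[[0,0,0],[0,0,0],0]]'
python3 -m pendant '[[[-4,0,0],[0,0,0],0],[[-4,0,0],[0,0,0],0],[[-4,0,0],[0,0,0],0],[[-4,0,0],[0,0,0],0],[[0,0,0],[0,0,0],0],[[0,0,0],[0,0,0],0],[[0,0,0],[0,0,0],0]]'
python3 chk.py 2 .0239 .042
```

```text
t: 31.1
tool_pos: [0.4837, 0.2788, 0.1096]
tool_rot: [-1.467, -2.049, -0.531]
contact_force: [-1.5, -4.3, 2.6]
opening: 0.0124
grip_force: 61.4
t: 31.68
tool_pos: [0.4882, 0.2669, 0.0988]
tool_rot: [-1.469, -2.05, -0.532]
contact_force: [2.7, -4.0, 3.7]
opening: 0.0129
grip_force: 61.7
turn [-0.002  0.    -0.   ] rows>=0.0 | then shift [-6.7 -0.   0.6] rows>=0.2
force in panel [-1.18051975 -1.3275328   5.79829988]
```

```bash

python3 -m pendant '[[[-4,0,0],[0,0,0],0],[[-4,0,0],[0,0,0],0],[[-1.5,0,0],[0,0,0],0],[[0,0,0],[0,0,0],0],[[0,0,0],[0,0,0],0]]'
python3 chk.py 2 .0239 .042
python3 -m pendant '[[[0,0,0],[0,0,0],0.3],[[0,0,0],[0,0,0],0.5],[[0,0,0],[0,0,0],0.5],[[0,0,0],[0,0,0],0.5],[[0,0,0],[0,0,0],0.5],[[0,0,-20],[0,0,0],0.5],[[0,0,-35],[0,0,0],0.5],[[0,0,-35],[0,0,0],0.5],[[0,0,-35],[0,0,0],0.5],[[0,0,-35],[0,0,0],0.5],[[0,0,-35],[0,0,0],0.5],[[0,0,0],[0,0,0],0.5]]'
python3 - <<'E'
from held import *
m=optics.camera_model("wrist");im=optics.get_image("wrist");cv2.imwrite("pics/w12raw.png",im[:,:,::-1]);np.save("w12.npy",m['cam_to_world'])
cv2.imwrite("pics/w12.png",cv2.resize(im[40:260,150:512],None,fx=1.7,fy=1.7,interpolation=cv2.INTER_CUBIC)[:,:,::-1])
# tray & board from w1/w7 estimate: scene side image for later
for n in ("scene","side"): cv2.imwrite(f"pics/{n}3.png",optics.get_image(n)[:,:,::-1])
E
```

```text
t: 32.1
tool_pos: [0.4901, 0.2609, 0.0937]
tool_rot: [-1.466, -2.048, -0.533]
contact_force: [-0.0, -1.6, 7.5]
opening: 0.0131
grip_force: 62.0
turn [-0.003 -0.003  0.   ] rows>=0.0 | then shift [1.4 0.2 0.7] rows>=0.0
force in panel [3.65107208 0.55854821 6.7561538 ]
t: 33.1
tool_pos: [0.5346, 0.139, 0.2481]
tool_rot: [-1.472, -2.055, -0.54]
contact_force: [-0.7, -0.0, 1.2]
opening: 0.0427
grip_force: 0.0
```

View pics/w12.png

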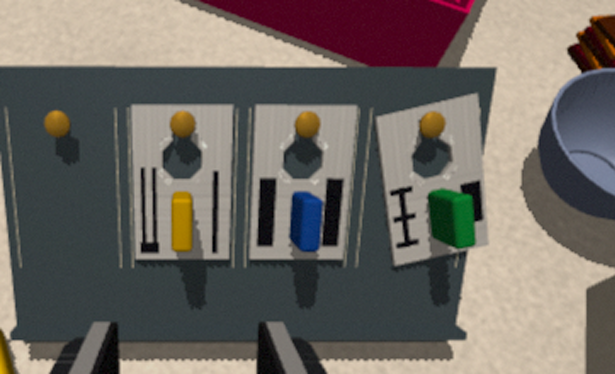

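The view shows yellow and blue hanging straight on studs 2 and 3. Green, at (432,180), was straight but has since been swung about 13° on its stud. I'll pinch its block with the jaws aligned to the slope to straighten it.

```bash
python3 - <<'E'
from held import *
p=np.load("panel.npy");plan(tcp(p,4,.042,.08,.022,.021),panelR(p[3]))
m=dict(optics.camera_model("wrist"));m['cam_to_world']=np.load("w12.npy")
# block top centre -> panel coords on plane z=.043
B=basis(p[3])
for u,v in [(444,205),(414,180),(432,124)]:
    c,d=ray(m,150+u/1.7,40+v/1.7);c=B.T@(c-p[:3]);d=B.T@d
    for z in (.043,.005): print((u,v),z,(c+d*(z-c[2])/d[2]).round(4))
E
```

```text
turn [-0.004 -0.001 -0.001] rows>=0.0 | then shift [  4.7 170.1 113.5] rows>=5.1
(444, 205) 0.043 [ 0.0995 -0.1295  0.043 ]
(444, 205) 0.005 [ 0.0932 -0.1496  0.005 ]
(414, 180) 0.043 [ 0.1157 -0.1079  0.043 ]
(414, 180) 0.005 [ 0.1113 -0.1254  0.005 ]
(432, 124) 0.043 [ 0.1505 -0.1147  0.043 ]
(432, 124) 0.005 [ 0.1502 -0.1331  0.005 ]
```

```bash

python3 -m pendant '[[[1,34,0],[0,0,0],1],[[1,34,0],[0,0,0],1],[[1,34,0],[0,0,0],1],[[1,34,0],[0,0,0],1],[[0.7,34,0],[0,0,0],1],[[0,0,38],[0,0,0],1],[[0,0,38],[0,0,0],1],[[0,0,37],[0,0,0],1],[[0,0,0],[0,0,0],1],[[0,0,0],[0,0,0],1],[[0,0,0],[0,0,0],1],[[0,0,0],[0,0,0],1]]' 30
python3 - <<'E'
from held import *
p=np.load("panel.npy");plan(tcp(p,4,.042,0,.022,.021),panelR(p[3]))
m=optics.camera_model("wrist");im=optics.get_image("wrist")
h=cv2.cvtColor(im,cv2.COLOR_RGB2HSV);k=cv2.inRange(h,(45,120,40),(75,255,255));c,l,s,ce=cv2.connectedComponentsWithStats(k)
print([(ce[i].round(1).tolist(),s[i].tolist()) for i in range(1,c) if s[i,4]>60])
print(proj(m,P(p,[.088,-.1275,.043])),proj(m,P(p,[.152,-.1275,.0145])))
E
```

```text
t: 34.25
tool_pos: [0.6675, 0.2687, 0.1592]
tool_rot: [-1.468, -2.05, -0.533]
contact_force: [-0.4, 1.0, -0.1]
opening: 0.0851
grip_force: 0.0
turn [-0.002 -0.001  0.001] rows>=0.0 | then shift [-0.9 -0.4 81.8] rows>=2.0
[([280.7, 203.5], [268, 176, 27, 56, 965])]
[259.12612706 209.33918167] [259.19516335 117.71282964]
```

```bash

python3 -m pendant '[[[-1,0,30],[0,0,0],1],[[0,0,30],[0,0,0],1],[[0,0,19],[0,0,0],1],[[0,0,0],[0,0,0],1],[[0,0,0],[0,0,0],1],[[0,0,0],[0,0,0],0.6],[[0,0,0],[0,0,0],0.4],[[0,0,0],[0,0,0],0.3],[[0,0,0],[0,0,0],0.25],[[0,0,0],[0,0,0],0.15],[[0,0,0],[0,0,0],0],[[0,0,0],[0,0,0],0]]' 30
python3 -m pendant '[[[0,0,0],[0,0,0],0],[[0,0,0],[0,0,0],0],[[0,0,0],[0,0,0],0],[[0,0,0],[0,0,0],0]]'
python3 chk.py 4 .022 .042
python3 -m pendant '[[[-1.5,0,0],[0,0,0],0],[[0,0,0],[0,0,0],0],[[0,0,0],[0,0,0],0]]'
python3 chk.py 4 .022 .042
python3 auto.py w13
```

```text
t: 35.3
tool_pos: [0.6509, 0.3159, 0.0974]
tool_rot: [-1.468, -2.049, -0.532]
contact_force: [1.0, -1.7, 2.8]
opening: 0.0132
grip_force: 30.0
t: 35.63
tool_pos: [0.6509, 0.3159, 0.0974]
tool_rot: [-1.468, -2.049, -0.532]
contact_force: [1.7, -4.7, 4.7]
opening: 0.0137
grip_force: 30.5
turn [-0.003 -0.001 -0.   ] rows>=0.0 | then shift [0.5 0.2 3.2] rows>=0.1
force in panel [-0.81082808 -0.07796632  6.86209957]
t: 35.88
tool_pos: [0.651, 0.3158, 0.0973]
tool_rot: [-1.466, -2.048, -0.533]
contact_force: [0.1, -2.3, 6.5]
opening: 0.0133
grip_force: 30.5
turn [-0.003 -0.003  0.001] rows>=0.0 | then shift [0.6 0.1 3.2] rows>=0.1
force in panel [2.47216973 0.67675985 6.39833582]
```

```bash

python3 -m pendant '[[[0,0,0],[0,0,0],0.3],[[0,0,0],[0,0,0],0.5],[[0,0,0],[0,0,0],0.5],[[0,0,0],[0,0,0],0.5],[[0,0,0],[0,0,0],0.5],[[0,0,-20],[0,0,0],0.5],[[0,0,-35],[0,0,0],0.5],[[0,0,-35],[0,0,0],0.5],[[0,0,-35],[0,0,0],0.5],[[0,0,-35],[0,0,0],0.5],[[0,0,-35],[0,0,0],0.5],[[0,0,0],[0,0,0],0.5]]'
python3 - <<'E'
from held import *
p=np.load("panel.npy")
m=optics.camera_model("wrist");im=optics.get_image("wrist");cv2.imwrite("pics/w14.png",im[:,:,::-1])
h=cv2.cvtColor(im,cv2.COLOR_RGB2HSV);k=cv2.inRange(h,(45,120,40),(75,255,255));c,l,s,ce=cv2.connectedComponentsWithStats(k)
print([(ce[i].round(1).tolist(),s[i].tolist()) for i in range(1,c) if s[i,4]>60], proj(m,P(p,[.088,-.1275,.035])))
i=1+np.argmax(s[1:,4]);print(cv2.minAreaRect(np.argwhere(l==i)[:,::-1].astype(np.float32)))
y=np.radians(3);plan([.44,-.2,.42],flatR(y))
E
```

```text
t: 36.93
tool_pos: [0.6956, 0.1931, 0.2525]
tool_rot: [-1.472, -2.055, -0.542]
contact_force: [0.4, 0.5, 1.8]
opening: 0.0427
grip_force: 0.0
[([256.5, 171.6], [251, 155, 12, 34, 391])] [256.14899814 170.88716675]
((256.5, 171.5), (33.0, 11.0), 90.0)
turn [-0.636 -0.488  1.761] rows>=16.1 | then shift [-274.6  380.8 -170.4] rows>=12.5
```

Green is straight again: its block measures upright and sits at the predicted pixel. Now an overview of the board and tray.

```bash

python3 -m pendant '[[[0,0,0],[-0.0374,-0.0287,0.1036],0.5],[[0,0,0],[-0.0374,-0.0287,0.1036],0.5],[[0,0,0],[-0.0374,-0.0287,0.1036],0.5],[[0,0,0],[-0.0374,-0.0287,0.1036],0.5],[[0,0,0],[-0.0374,-0.0287,0.1036],0.5],[[0,0,0],[-0.0374,-0.0287,0.1036],0.5],[[0,0,0],[-0.0374,-0.0287,0.1036],0.5],[[0,0,0],[-0.0374,-0.0287,0.1036],0.5],[[0,0,0],[-0.0374,-0.0287,0.1036],0.5],[[0,0,0],[-0.0374,-0.0287,0.1036],0.5],[[0,0,0],[-0.0374,-0.0287,0.1036],0.5],[[0,0,0],[-0.0374,-0.0287,0.1036],0.5]]'
python3 -m pendant '[[[0,0,0],[-0.0374,-0.0287,0.1036],0.5],[[0,0,0],[-0.0374,-0.0287,0.1036],0.5],[[0,0,0],[-0.0374,-0.0287,0.1036],0.5],[[0,0,0],[-0.0374,-0.0287,0.1036],0.5],[[0,0,0],[-0.0374,-0.0287,0.1036],0.5],[[-21.1,29.3,-13.1],[0,0,0],0.5],[[-21.1,29.3,-13.1],[0,0,0],0.5],[[-21.1,29.3,-13.1],[0,0,0],0.5],[[-21.1,29.3,-13.1],[0,0,0],0.5],[[-21.1,29.3,-13.1],[0,0,0],0.5],[[-21.1,29.3,-13.1],[0,0,0],0.5],[[-21.1,29.3,-13.1],[0,0,0],0.5]]'
python3 -m pendant '[[[-21.1,29.3,-13.1],[0,0,0],0.5],[[-21.1,29.3,-13.1],[0,0,0],0.5],[[-21.1,29.3,-13.1],[0,0,0],0.5],[[-21.1,29.3,-13.1],[0,0,0],0.5],[[-21.1,29.3,-13.1],[0,0,0],0.5],[[-21.1,29.3,-13.1],[0,0,0],0.5],[[0,0,0],[0,0,0],0.5],[[0,0,0],[0,0,0],0.5],[[0,0,0],[0,0,0],0.5],[[0,0,0],[0,0,0],0.5]]'
python3 - <<'E'
from held import *
m=optics.camera_model("wrist");im=optics.get_image("wrist");cv2.imwrite("pics/w15raw.png",im[:,:,::-1]);np.save("w15.npy",m['cam_to_world']);print(get_obs()['q'])
cv2.imwrite("pics/w15.png",cv2.resize(im,(800,600),interpolation=cv2.INTER_CUBIC)[:,:,::-1])
E
```

```text
t: 37.98
tool_pos: [0.6904, 0.1973, 0.2431]
tool_rot: [-2.827, -0.829, -0.185]
contact_force: [-0.6, 0.1, -0.1]
opening: 0.0429
grip_force: 0.0
t: 38.98
tool_pos: [0.5546, -0.0167, 0.3364]
tool_rot: [-3.139, -0.09, 0.017]
contact_force: [-0.3, -1.5, 0.2]
opening: 0.0429
grip_force: 0.0
t: 39.82
tool_pos: [0.4408, -0.1978, 0.4155]
tool_rot: [-3.138, -0.09, 0.016]
contact_force: [-0.2, 0.3, -0.3]
opening: 0.0426
grip_force: 0.0
[-0.57355542 -0.3217843   1.65153345 -0.00397257  1.82149467  0.9383784 ]
```

View pics/w15.png

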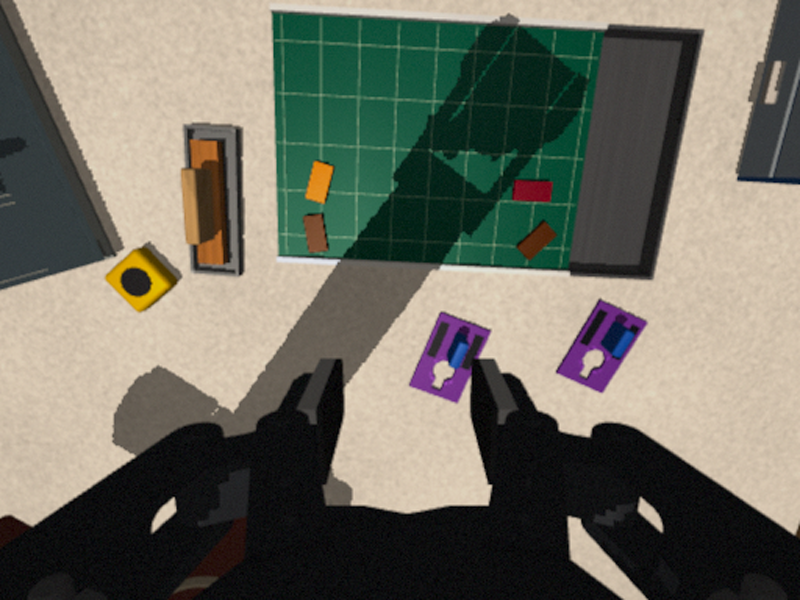

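The view shows the four offcuts at (319,182), (316,233), (532,190) and (537,240), all in the robot-side half of the board. The tray with the scraper is at (215,200) and the trough is at (640,150).

```bash
python3 - <<'E'
from panel import *
m=dict(optics.camera_model("wrist"));m['cam_to_world']=np.load("w15.npy")
im=cv2.imread("pics/w15raw.png");h=cv2.cvtColor(im,cv2.COLOR_BGR2HSV);k=.64
def rect(mask,z,n,roi):
    x0,y0,x1,y1=[int(v*k) for v in roi];r=np.zeros_like(mask);r[y0:y1,x0:x1]=mask[y0:y1,x0:x1]
    r=cv2.morphologyEx(r,cv2.MORPH_CLOSE,np.ones((3,3)));c,l,s,ce=cv2.connectedComponentsWithStats(r);i=1+np.argmax(s[1:,4])
    pts=cv2.findContours((l==i).astype(np.uint8),cv2.RETR_EXTERNAL,cv2.CHAIN_APPROX_NONE)[0][0][:,0]
    g=np.array([onz(m,*(q),z)[:2] for q in pts],np.float32)*1000;R_=cv2.minAreaRect(g);print(n,s[i,4],[np.round(v,1) for v in R_],"x",g[:,0].min(),g[:,0].max(),"y",g[:,1].min(),g[:,1].max());return R_
rect(cv2.inRange(h,(70,110,15),(95,255,255)),.03,"board",(260,0,620,275))
red=cv2.bitwise_or(cv2.inRange(h,(0,120,50),(22,255,255)),cv2.inRange(h,(165,120,50),(180,255,255)))
for n,roi in (("amber",(295,150,345,210)),("br1",(295,208,340,258)),("red",(500,170,565,208)),("br2",(505,210,570,268))): rect(red,.037,n,roi)
rect(red,.022,"foot",(186,128,228,272))
pt=lambda u,v,z:np.round(onz(m,u*k,v*k,z)[:2]*1000,1)
print("tray",[pt(*q,.016) for q in ((185,125),(243,127),(244,275),(191,274))])
print("grip top",[pt(*q,.066) for q in ((181,169),(197,168),(203,244),(187,244))])
print("fence low inner",[pt(*q,.038) for q in ((280,258),(572,270))],"outer",[pt(*q,.038) for q in ((280,263),(570,275))],"trough far",[pt(*q,.034) for q in ((703,30),(653,277))])
E
```

```text
board 29037 [array([ 532.1, -217.5]), array([248.7, 339.2]), np.float64(0.3)] x 407.0655 656.98694 y -387.69385 -47.46965
amber 340 [array([491.8, -96.5]), array([23.1, 42.5]), np.float64(75.6)] x 470.31284 513.7498 y -111.85734 -80.99864
br1 278 [array([435.7, -92.3]), array([41. , 21.3]), np.float64(10.5)] x 415.31332 456.75214 y -105.73484 -79.10565
red 325 [array([ 496.4, -331.9]), array([21.8, 42.7]), np.float64(3.2)] x 484.79803 506.89453 y -353.18335 -310.6091
br2 280 [array([ 441.1, -344.2]), array([21. , 42.4]), np.float64(50.4)] x 420.5606 462.4219 y -364.19415 -323.49814
foot 1774 [array([459.9,  38.8]), array([ 45.6, 139.8]), np.float64(89.8)] x 390.03973 529.8167 y 15.73283 61.75089
tray [array([543.7,  55.9]), array([545.2,  -8.4]), array([376.4,  -2.4]), array([373.9,  61.8])]
grip top [array([497.5,  40.2]), array([499.5,  23.6]), array([420.6,  22.7]), array([419.6,  40. ])]
fence low inner [array([404.3, -52.5]), array([ 409.4, -389.9])] outer [array([398.4, -52.3]), array([ 403.4, -388.5])] trough far [array([ 663. , -485.1]), array([ 405.7, -487.3])]
```

```bash
python3 -c "
from panel import *
plan([.4593,.0316,.14],flatR(np.radians(.4)))"
```

```text
turn [-0.002  0.01   0.051] rows>=0.4 | then shift [  20.1 -229.2  275.7] rows>=9.0
```

```bash

python3 -m pendant '[[[0,0,0],[-0.002,0.01,0.051],0.5],[[2,-25,28],[0,0,0],0.5],[[2,-25,28],[0,0,0],0.5],[[2,-25,28],[0,0,0],0.5],[[2,-25,28],[0,0,0],0.5],[[2,-25,28],[0,0,0],0.5],[[2,-25,28],[0,0,0],0.5],[[2,-25,28],[0,0,0],0.5],[[2,-25,28],[0,0,0],0.5],[[4,-29,28],[0,0,0],0.5],[[0,0,23],[0,0,0],0.5],[[0,0,0],[0,0,0],0.5]]'
python3 -m pendant '[[[0,0,0],[0,0,0],0.5],[[0,0,0],[0,0,0],0.5],[[0,0,0],[0,0,0],0.5]]'
python3 - <<'E'
from panel import *
m=optics.camera_model("wrist");im=optics.get_image("wrist");cv2.imwrite("pics/w16raw.png",im[:,:,::-1]);np.save("w16.npy",m['cam_to_world'])
plan([.4593,.0316,.036],flatR(np.radians(.4)))
h=cv2.cvtColor(im,cv2.COLOR_RGB2HSV)
for n,z in (("grip",.066),): print([proj(m,q).round(1).tolist() for q in ([.4193,.0316,.066],[.4993,.0316,.066],[.39,.0316,.022],[.53,.0316,.022])])
cv2.imwrite("pics/w16.png",cv2.resize(im[60:384,130:410],None,fx=1.85,fy=1.85,interpolation=cv2.INTER_CUBIC)[:,:,::-1])
E
```

```text
t: 40.87
tool_pos: [0.4554, 0.0326, 0.1354]
tool_rot: [3.141, 0.016, -0.016]
contact_force: [-0.7, 0.2, 0.2]
opening: 0.0428
grip_force: 0.0
t: 41.12
tool_pos: [0.4613, 0.0293, 0.1443]
tool_rot: [3.14, 0.007, 0.009]
contact_force: [-0.1, 0.3, 0.3]
opening: 0.0427
grip_force: 0.0
turn [ 0.002 -0.006 -0.003] rows>=0.1 | then shift [ -1.9  -2.5 108.2] rows>=2.7
[[257.7, 250.5], [257.7, 153.5], [257.9, 257.4], [258.1, 111.6]]
```

View pics/w16.png

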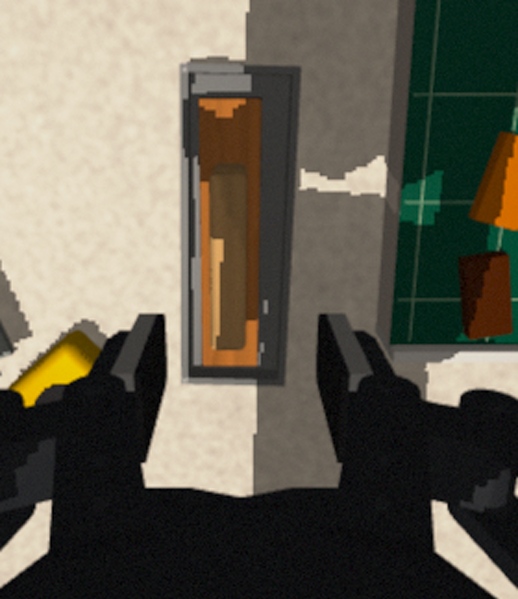

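The view shows the scraper grip at (229,256), with the tray rim at columns 183–298 and rows 66–384.

```bash
python3 - <<'E'
from panel import *
m=dict(optics.camera_model("wrist"));m['cam_to_world']=np.load("w16.npy")
f=lambda u,v,z:np.round(onz(m,130+u/1.85,60+v/1.85,z)[:2]*1000,1)
print("tray",[f(*q,.016) for q in ((182,66),(300,68),(284,385),(182,384))])
print("foot",[f(*q,.022) for q in ((199,98),(261,98),(258,367),(200,367))])
print("grip",[f(*q,.066) for q in ((210,165),(246,165),(245,348),(211,348))])
E
```

```text
tray [array([543.4,  57.7]), array([542.7,   1.6]), array([374.7,   5.2]), array([375.2,  62. ])]
foot [array([528.8,  49.5]), array([528.9,  20.2]), array([388.9,  20.1]), array([388.8,  51.4])]
grip [array([502.5,  42.3]), array([502.5,  27.7]), array([421.4,  27.7]), array([421.4,  42.8])]
```

```bash

python3 -m pendant '[[[-1.2,-5.9,30],[0.002,-0.006,0.011],0.5],[[0,0,35],[0,0,0],0.5],[[0,0,25],[0,0,0],0.5],[[0,0,18],[0,0,0],0.5],[[0,0,0],[0,0,0],0.5],[[0,0,0],[0,0,0],0.5],[[0,0,0],[0,0,0],0],[[0,0,0],[0,0,0],0],[[0,0,0],[0,0,0],0],[[0,0,0],[0,0,0],0],[[0,0,0],[0,0,0],0],[[0,0,0],[0,0,0],0]]' 80
python3 -m pendant '[[[0,0,-10],[0,0,0],0],[[0,0,-20],[0,0,0],0],[[0,0,-30],[0,0,0],0],[[0,0,-20],[0,0,0],0],[[0,0,0],[0,0,0],0],[[0,0,0],[0,0,0],0],[[0,0,0],[0,0,0],0],[[0,0,0],[0,0,0],0]]'
python3 -c "
from panel import *
print(get_obs()['tool_rot']);plan([.480,-.052,.092],flatR(np.radians(.4)))"
```

```text
t: 42.17
tool_pos: [0.4605, 0.0353, 0.0366]
tool_rot: [3.142, -0.01, 0.001]
contact_force: [-0.7, -2.2, 8.0]
opening: 0.0151
grip_force: 79.7
t: 42.83
tool_pos: [0.4572, 0.0357, 0.1121]
tool_rot: [-3.14, 0.01, 0.012]
contact_force: [-1.0, 0.6, -2.3]
opening: 0.0148
grip_force: 78.5
[-3.14049065  0.01009684  0.01204836]
turn [-0.001  0.008 -0.013] rows>=0.1 | then shift [22.2 87.9 20.1] rows>=2.3
```

```bash

python3 -m pendant '[[[7.4,29.3,0],[0,0.008,-0.013],0],[[7.4,29.3,0],[0,0,0],0],[[7.4,29.3,0],[0,0,0],0],[[0,0,10],[0,0,0],0],[[0,0,10],[0,0,0],0],[[0,0,0],[0,0,0],0],[[0,0,0],[0,0,0],0],[[0,0,0],[0,0,0],0],[[0,0,0],[0,0,0],0]]'
python3 - <<'E'
from panel import *
print(get_obs()['tool_rot']);plan([.480,-.052,.0635],flatR(np.radians(.4)))
m=optics.camera_model("wrist");im=optics.get_image("wrist");cv2.imwrite("pics/w17.png",im[:,:,::-1])
E
```

```text
t: 43.58
tool_pos: [0.4811, -0.0515, 0.094]
tool_rot: [-3.141, -0.012, -0.006]
contact_force: [0.7, -0.1, -1.0]
opening: 0.0145
grip_force: 78.9
[-3.14077668 -0.01245478 -0.0060638 ]
turn [-0.001 -0.004  0.001] rows>=0.0 | then shift [-1.1  0.5 30.5] rows>=0.8
```

```bash

python3 -m pendant '[[[-2,0,10],[0,-0.004,0],0],[[0,0,12],[0,0,0],0],[[0,0,6],[0,0,0],0],[[0,0,2.5],[0,0,0],0],[[0,0,0],[0,0,0],0],[[0,0,0],[0,0,0],0],[[0,0,0],[0,0,0],0]]'
python3 -m pendant '[[[0,4,0],[0,0,0],0],[[0,8,0],[0,0,0],0],[[0.1,12,0],[0,0,0],0],[[0,12,0],[0,0,0],0],[[0.1,12,0],[0,0,0],0],[[0,12,0],[0,0,0],0],[[0.1,12,0],[0,0,0],0],[[0,12,0],[0,0,0],0],[[0.1,12,0],[0,0,0],0],[[0,12,0],[0,0,0],0],[[0,8,0],[0,0,0],0],[[0,0,0],[0,0,0],0]]'
python3 - <<'E'
from panel import *
print(get_obs()['tool_rot'],get_obs()['wrist_torque'])
m=optics.camera_model("wrist");im=optics.get_image("wrist");cv2.imwrite("pics/w18.png",im[:,:,::-1])
h=cv2.cvtColor(im,cv2.COLOR_RGB2HSV)
red=cv2.bitwise_or(cv2.inRange(h,(0,120,50),(22,255,255)),cv2.inRange(h,(165,120,50),(180,255,255)));c,l,s,ce=cv2.connectedComponentsWithStats(red)
for i in range(1,c):
    if s[i,4]>80: print(ce[i].round(),s[i].tolist(),onz(m,*ce[i],.039).round(3))
E
```

```text
t: 44.22
tool_pos: [0.4792, -0.0523, 0.0633]
tool_rot: [-3.141, -0.01, 0.0]
contact_force: [0.2, 0.6, -1.2]
opening: 0.0145
grip_force: 79.1
t: 45.22
tool_pos: [0.4805, -0.17, 0.0635]
tool_rot: [-3.141, -0.008, -0.0]
contact_force: [0.4, 0.4, -2.0]
opening: 0.0146
grip_force: 78.9
[-3.14148736e+00 -7.57072064e-03 -1.79597652e-04] [ 0.02937026 -0.05963149  0.01778384]
[269. 207.] [232, 110, 94, 219, 12663] [ 0.494 -0.175  0.039]
[499. 203.] [484, 184, 28, 37, 869] [ 0.497 -0.312  0.039]
[504. 296.] [491, 279, 21, 34, 396] [ 0.433 -0.329  0.039]
```

```bash

python3 -m pendant '[[[0,6,0],[0,0,0],0],[[0,12,0],[0,0,0],0],[[0.1,12,0],[0,0,0],0],[[0,12,0],[0,0,0],0],[[0.1,12,0],[0,0,0],0],[[0,12,0],[0,0,0],0],[[0.1,12,0],[0,0,0],0],[[0,12,0],[0,0,0],0],[[0.1,12,0],[0,0,0],0],[[0,12,0],[0,0,0],0],[[0,12,0],[0,0,0],0],[[0,10,0],[0,0,0],0]]'
python3 -m pendant '[[[0,10,0],[0,0,0],0],[[0,10,0],[0,0,0],0],[[0,10,0],[0,0,0],0],[[0,10,0],[0,0,0],0],[[0,10,0],[0,0,0],0],[[0,10,0],[0,0,0],0],[[0,10,0],[0,0,0],0],[[0,10,0],[0,0,0],0],[[0,10,0],[0,0,0],0],[[0,10,0],[0,0,0],0],[[0,8,0],[0,0,0],0],[[0,5,0],[0,0,0],0]]'
python3 -c "
from panel import *
o=get_obs();print(o['tool_rot'],o['tool_pos'])"
```

```text
t: 46.27
tool_pos: [0.4816, -0.3057, 0.0632]
tool_rot: [-3.141, -0.01, 0.0]
contact_force: [-0.1, 0.7, -1.0]
opening: 0.0147
grip_force: 79.0
t: 47.27
tool_pos: [0.4824, -0.4185, 0.0633]
tool_rot: [-3.141, -0.009, -0.0]
contact_force: [0.1, -0.8, -1.0]
opening: 0.0148
grip_force: 79.0
[-3.14130117e+00 -9.40107252e-03 -3.66332960e-05] [ 0.48236477 -0.41854726  0.06328713]
```

```bash

python3 -m pendant '[[[0,0,-15],[0,0,0],0],[[0,0,-35],[0,0,0],0],[[0,0,-35],[0,0,0],0],[[0,-35,-35],[0,0,0],0],[[0,-38,0],[0,0,0],0],[[0,-38,0],[0,0,0],0],[[0,-38,0],[0,0,0],0],[[0,-38,0],[0,0,0],0],[[0,0,0],[0,0,0],0],[[0,0,0],[0,0,0],0],[[0,0,0],[0,0,0],0],[[0,0,0],[0,0,0],0]]'
cat > offc.py <<'E'
from panel import *
import sys
bc=np.array([.5321,-.2175]);yaw=np.radians(.6);Rb=np.array([[np.cos(yaw),np.sin(yaw)],[-np.sin(yaw),np.cos(yaw)]])
for n in sys.argv[2:]:
    m=optics.camera_model(n);im=optics.get_image(n);cv2.imwrite(f"pics/{sys.argv[1]}_{n}.png",im[:,:,::-1])
    h=cv2.cvtColor(im,cv2.COLOR_RGB2HSV)
    red=cv2.bitwise_or(cv2.inRange(h,(0,110,35),(22,255,255)),cv2.inRange(h,(165,110,35),(180,255,255)));c,l,s,ce=cv2.connectedComponentsWithStats(red)
    for i in range(1,c):
        if s[i,4]<12: continue
        b=Rb@(onz(m,*ce[i],.035)[:2]-bc);t=Rb@(onz(m,*ce[i],.01)[:2]-bc)
        if abs(b[0])<.14 and -.3<b[1]<.18: print(n,ce[i].round(1),int(s[i,4]),"board xy @35mm",b.round(3),"@10mm",t.round(3))
E
python3 offc.py a scene side wrist
```

```text
t: 48.27
tool_pos: [0.4814, -0.2367, 0.1786]
tool_rot: [3.141, 0.009, 0.001]
contact_force: [0.6, -0.3, -1.2]
opening: 0.0147
grip_force: 79.2
scene [132.8 257. ] 104 board xy @35mm [-0.075 -0.185] @10mm [-0.1   -0.182]
scene [126.3 273.3] 272 board xy @35mm [-0.032 -0.215] @10mm [-0.055 -0.214]
scene [141.2 272.4] 146 board xy @35mm [-0.014 -0.184] @10mm [-0.037 -0.181]
side [283.8 133.5] 642 board xy @35mm [-0.027 -0.23 ] @10mm [-0.021 -0.272]
wrist [260.2 208.5] 10187 board xy @35mm [-0.079 -0.018] @10mm [-0.087 -0.018]
wrist [428.9 183.4] 2660 board xy @35mm [-0.053 -0.187] @10mm [-0.059 -0.202]
```

```bash
python3 - <<'E'
import cv2,numpy as np
s=cv2.imread("pics/a_scene.png");w=cv2.imread("pics/a_wrist.png");d=cv2.imread("pics/a_side.png")
A=cv2.resize(s[200:340,90:290],(400,280),interpolation=cv2.INTER_CUBIC);B=cv2.resize(w[100:270,340:512],(400,395)[:2],interpolation=cv2.INTER_CUBIC)[:300]
B=cv2.resize(w[90:290,312:512],(400,300),interpolation=cv2.INTER_CUBIC)
C=cv2.resize(d[110:180,230:330],(400,280),interpolation=cv2.INTER_CUBIC);D=cv2.resize(s[115:225,285:425],(400,300),interpolation=cv2.INTER_CUBIC)
cv2.imwrite("pics/comp.png",np.vstack([np.hstack([A,C]),np.hstack([B,D])]))
E
```

```text
(no output)
```

View pics/comp.png

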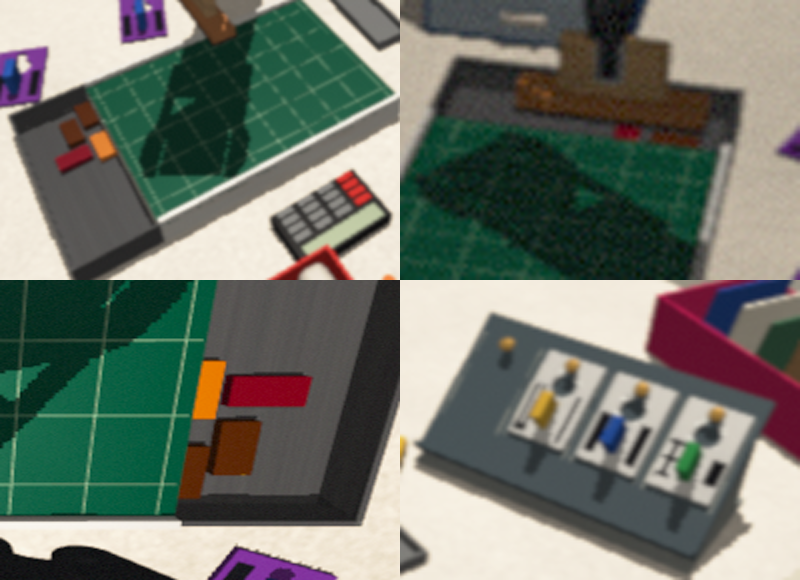

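Composite: all four offcuts lie in the dark trough, red and one brown on its floor, amber and the other brown against the board's end. The templates hang straight in the rack crop. I check the amber's height by triangulation, then return the scraper.

```bash
python3 - <<'E'
from panel import *
bc=np.array([.5321,-.2175]);L={}
for n in ("scene","wrist"):
    m=optics.camera_model(n);im=cv2.imread(f"pics/a_{n}.png");h=cv2.cvtColor(im,cv2.COLOR_BGR2HSV)
    for nm,mask in (("amber",cv2.inRange(h,(12,180,150),(22,255,255))),("red",cv2.bitwise_or(cv2.inRange(h,(168,150,50),(180,255,255)),cv2.inRange(h,(0,220,50),(2,255,255))))):
        c,l,s,ce=cv2.connectedComponentsWithStats(mask)
        B=[i for i in range(1,c) if s[i,4]>25 and ((n=="scene" and 100<ce[i][0]<165 and 240<ce[i][1]<300) or (n=="wrist" and 400<ce[i][0]<480))]
        for i in B: print(n,nm,ce[i].round(1),s[i].tolist())
        if B:
            i=max(B,key=lambda i:s[i,4]); x,y,W,H,_=s[i]; L.setdefault(nm,[]).append((m,*ce[i]))
            if nm=="amber": # +x/-y-side extremes usable in both views
                L.setdefault("pix",{})[n]=(x,y,W,H)
for k in ("amber","red"):
    if len(L.get(k,[]))==2: print(k,tri(L[k]).round(4),"board rel",(tri(L[k])[:2]-bc).round(4))
plan([.459,.0326,.110],flatR(np.radians(-1.0)))
E
```

```text
scene amber [141.2 272. ] [136, 266, 12, 13, 94]
scene red [126.7 278.7] [118, 273, 18, 13, 136]
wrist amber [416.1 162.9] [408, 144, 17, 39, 459]
wrist red [445.  163.5] [423, 154, 45, 20, 839]
amber [ 0.4984 -0.4     0.0137] board rel [-0.0337 -0.1825]
red [ 0.4957 -0.4358  0.0083] board rel [-0.0364 -0.2183]
turn [-0.001  0.     0.023] rows>=0.2 | then shift [ -26.9 -269.    67.9] rows>=7.0
```

```bash

python3 -m pendant '[[[-3.6,-38.4,0],[0,0,0.023],0],[[-3.6,-38.4,0],[0,0,0],0],[[-3.6,-38.4,0],[0,0,0],0],[[-3.6,-38.4,0],[0,0,0],0],[[-3.6,-38.4,0],[0,0,0],0],[[-3.6,-38.4,0],[0,0,0],0],[[-3.6,-38.4,0],[0,0,0],0],[[0,0,34],[0,0,0],0],[[0,0,34],[0,0,0],0],[[0,0,0],[0,0,0],0],[[0,0,0],[0,0,0],0],[[0,0,0],[0,0,0],0]]'
python3 - <<'E'
from panel import *
o=get_obs();print(o['opening'],o['grip_force']);plan([.4605,.0326,.0375],flatR(np.radians(-1.0)))
m=optics.camera_model("wrist");im=optics.get_image("wrist");cv2.imwrite("pics/w20.png",im[:,:,::-1])
h=cv2.cvtColor(im,cv2.COLOR_RGB2HSV);k=cv2.inRange(h,(4,100,40),(22,255,255));c,l,s,ce=cv2.connectedComponentsWithStats(k);i=1+np.argmax(s[1:,4])
print("scraper blob",ce[i],s[i]);k2=cv2.imread("pics/w17.png");h=cv2.cvtColor(k2,cv2.COLOR_BGR2HSV);k=cv2.inRange(h,(4,100,40),(22,255,255));c,l,s,ce=cv2.connectedComponentsWithStats(k);i=1+np.argmax(s[1:,4]);print("before sweep",ce[i],s[i])
E
```

```text
t: 49.42
tool_pos: [0.4606, 0.0326, 0.1114]
tool_rot: [-3.141, 0.028, -0.002]
contact_force: [-0.1, -0.2, -0.3]
opening: 0.0144
grip_force: 79.5
0.014385549177310617 79.52942132949829
turn [-0.001 -0.001 -0.   ] rows>=0.0 | then shift [-0.1 -0.  73.9] rows>=1.8
scraper blob [260.23956389 208.44033003] [  231   110    59   219 10181]
before sweep [260.37486425 208.97867509] [  232   110    57   219 10129]
```

```bash

python3 -m pendant '[[[0,0,30],[0,0,0],0],[[0,0,25],[0,0,0],0],[[0,0,12],[0,0,0],0],[[0,0,5],[0,0,0],0],[[0,0,1.5],[0,0,0],0],[[0,0,1],[0,0,0],0],[[0,0,0],[0,0,0],0],[[0,0,0],[0,0,0],0],[[0,0,0],[0,0,0],0]]'
python3 -m pendant '[[[0,0,0],[0,0,0],0.25],[[0,0,0],[0,0,0],0.4],[[0,0,0],[0,0,0],0.5],[[0,0,0],[0,0,0],0.5],[[0,0,0],[0,0,0],0.5],[[0,0,-15],[0,0,0],0.5],[[0,0,-38],[0,0,0],0.5],[[0,0,-38],[0,0,0],0.5],[[0,0,-38],[0,0,0],0.5],[[0,0,-38],[0,0,0],0.5],[[0,0,-38],[0,0,0],0.5],[[0,0,-38],[0,0,0],0.5]]'
python3 -m pendant '[[[0,30,-20],[0,0,0],0.5],[[0,38,0],[0,0,0],0.5],[[0,38,0],[0,0,0],0.5],[[0,38,0],[0,0,0],0.5],[[0,0,0],[0,0,0],0.5],[[0,0,0],[0,0,0],0.5],[[0,0,0],[0,0,0],0.5]]'
python3 offc.py b scene wrist
python3 - <<'E'
from panel import *
p=np.load("panel.npy");m=optics.camera_model("wrist");im=optics.get_image("wrist");h=cv2.cvtColor(im,cv2.COLOR_RGB2HSV)
k=cv2.inRange(h,(4,100,40),(22,255,255));c,l,s,ce=cv2.connectedComponentsWithStats(k);e=proj(m,[.459,.032,.04]);print("pred scraper",e,[(ce[i].round(1),s[i].tolist(),onz(m,*ce[i],.03).round(3)) for i in range(1,c) if s[i,4]>100 and np.linalg.norm(ce[i]-e)<60])
s_=optics.camera_model("scene");im=optics.get_image("scene");h=cv2.cvtColor(im,cv2.COLOR_RGB2HSV)
for n,st,lo,hi in (("c",2,(20,140,90),(32,255,255)),("b",3,(105,140,40),(125,255,255)),("d",4,(45,120,40),(75,255,255))):
    e=proj(s_,P(p,[.088,[.1275,.0425,-.0425,-.1275][st-1],.026]));k=cv2.inRange(h,lo,hi);c,l,s,ce=cv2.connectedComponentsWithStats(k);print(n,e.round(1),[(ce[i].round(1),int(s[i,4])) for i in range(1,c) if s[i,4]>20 and np.linalg.norm(ce[i]-e)<20])
E
```

```text
t: 50.22
tool_pos: [0.4605, 0.0332, 0.0367]
tool_rot: [-3.141, 0.026, -0.003]
contact_force: [0.4, 0.5, -1.4]
opening: 0.0149
grip_force: 79.6
t: 51.22
tool_pos: [0.4592, 0.0332, 0.2804]
tool_rot: [-3.141, 0.026, -0.0]
contact_force: [0.8, -0.2, 0.0]
opening: 0.0424
grip_force: 0.0
t: 51.8
tool_pos: [0.4571, -0.1106, 0.2981]
tool_rot: [-3.14, 0.027, 0.001]
contact_force: [-0.4, 0.3, 0.3]
opening: 0.043
grip_force: 0.0
scene [132.8 256.9] 105 board xy @35mm [-0.075 -0.185] @10mm [-0.1   -0.182]
scene [126.3 273.3] 272 board xy @35mm [-0.032 -0.215] @10mm [-0.055 -0.214]
scene [141.2 272.4] 146 board xy @35mm [-0.014 -0.184] @10mm [-0.037 -0.181]
wrist [479.3 128.4] 749 board xy @35mm [-0.036 -0.189] @10mm [-0.038 -0.207]
wrist [469.3 161.7] 639 board xy @35mm [-0.081 -0.183] @10mm [-0.086 -0.201]
pred scraper [158.06009873 163.1724095 ] [(array([160.3, 158.6]), [143, 110, 35, 98, 2667], array([0.464, 0.032, 0.03 ])), (array([122.6, 210.3]), [105, 197, 34, 32, 239], array([0.388, 0.096, 0.03 ]))]
c [335.4 162. ] [(array([334.8, 161.6]), 61)]
b [359.7 171.3] [(array([358.8, 170.8]), 63)]
d [385.9 181.2] [(array([385.6, 180.9]), 51)]
```

```bash
python3 -c "
from station import ctrl
print(ctrl.finish_job())"
```

```text
the job is handed in; nothing more can be done
None
```

Job handed in at about 52 s: the three templates lying out (b, c, d; no template_a here) hang locked and straight on studs 3, 2 and 4, all four offcuts are in the trough, and the scraper stands in its tray; d was found swung on its stud partway through and was straightened before the sweep.

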